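# Clamp a punch blank in a cam vise with a click wrench

### The job

Stand the steel block with the round spigot in the open jaws of the small cam vise, spigot up, down on the bed and snug against the end stop, and let go of it. Then swing the click wrench on the vise clockwise (seen from above) until the jaw is tight and the wrench gives at its joint; stop at the give, do not force the handle on to the end of its give, and let go, leaving the wrench on the vise. Do not ram the block, and leave the other things alone.

Things in the scene. Friction and masses are not known exactly. Their poses are not given: they have to be found in the camera images.
- block: Ground steel block standing upright, 40 (own x) x 30 (own y) x 65 mm high, 0.6 kg, with a round spigot 16 mm across and 12 mm high on top. Origin at the centre of its underside, z up. It is the same turned by half a turn.
- vise: Cam vise fixed to the table: grey base plate 100 (own x) x 165 mm, from own y = -120 to +45 mm; its top, the bed, is 20 mm above the table. Origin on the table under the cam pivot. Fixed jaw: clamping face at y = -95 mm looks to +y, top 45 mm above the table. The moving jaw lies between the nest and the pivot and slides along y.
- nest (a point): Where the block's origin is when fully home: on the bed, x = 0, y = -80, z = 20 mm in the vise's frame and with its axes; the block's 40 mm side lies along x, its 30 mm side between the jaws, its -y side on the fixed jaw, its +x end on the end stop. End stop: steel lug on the bed, 24 mm wide, its face at x = +20 mm looks to -x, top 32 mm above the table.
- jaw_face (a point): Centre of the clamping face of the moving jaw (steel bar 70 x 20 x 25 mm, top 45 mm above the table). It slides along the vise's -y, 10 mm per radian of clockwise wrench swing, pushing the block on to the fixed jaw, and has up to 2.5 mm of unknown play on its slide (2 N moves it). At the start the opening is 1.5 to 7.5 mm wider than the block. Tight on a block it stands at about y = -65 mm in the vise's frame.
- wrench_head (a point): Point in the wrench head on the vertical pivot axis of the cam, 88 mm above the table; x points out along the head. The head turns with the cam. Swinging clockwise first takes only friction, about 0.4 Nm; after an unknown swing of 0.4 to 0.75 rad from the start the cam comes tight. It stays where it is left.
- wrench_grip (a point): Middle of the ribbed black grip, 160 mm from the pivot; x points out along the handle, a level round bar 26 mm across from 110 to 210 mm out, only air beneath. With the cam tight, 1.6 Nm at its hinge 44 mm from the pivot (14 N here) makes it give clockwise, 0.13 rad to its end (1.9 Nm there); let go, it springs straight. The give: the angle between this x and wrench_head's.
- parallel: Bystander: flat steel bar lying, 120 (x) x 12 x 25 mm high; origin under its centre.
- v_block: Bystander: dark steel V-block 60 (x) x 45 x 40 mm high; origin under its centre.
- plug_gauge: Bystander: upright round steel plug 32 mm across, 45 mm high, with a 20 mm dark handle to 85 mm; origin under its centre.
- long_block: Bystander: plain steel block lying flat, 90 (x) x 50 x 25 mm high, no spigot; origin under its centre.
- tin: Bystander: round grey tin 64 mm across, 50 mm high; origin under its centre.
- driver: Bystander: screwdriver lying along its x, 200 mm long; origin under its middle.
- flat_spanner: Bystander: flat steel spanner lying along its x, 180 mm long; origin under its middle.
There are look-alikes about, which are no part of the job. What is shaped like the block but orange or turquoise is not meant.

How it is judged:
On the way, in this order (a step that is already met when the one before it is completed fails the run):
1. the block stands on the bed between the jaws, against the end stop, let go (x of block in the frame of vise between -0.0025 and 0.0035 m and z of block in the frame of vise between 0.0175 and 0.0215 m and angle between block's own z axis and vertical below 0.04 rad and angle between the x axis of block and the x axis of vise, either way round below 0.09 rad and y of block in the frame of vise between -0.0815 and -0.07 m and contact force between the fingers and block below 0.3 N), for 0.2 s.
2. the wrench gives at its joint (more than 0.035 rad) with the block in place (x of block in the frame of vise between -0.0025 and 0.0035 m and z of block in the frame of vise between 0.0175 and 0.0215 m and angle between block's own z axis and vertical below 0.04 rad and angle between the x axis of block and the x axis of vise, either way round below 0.09 rad and angle between the x axis of wrench_grip and the x axis of wrench_head, either way round above 0.035 rad and y of jaw_face in the frame of vise below -0.0635 m), for 0.2 s.
At the end, for the whole second after the job is handed in: The block stands upright on the bed (within 2 mm), against the end stop (within 2.5 mm) and against the fixed jaw (within 1.5 mm), clamped by the closed moving jaw (its face beyond y = -63.5 mm in the vise's frame); the wrench is on the vise, straight again (within 0.02 rad), let go (x of block in the frame of vise between -0.0025 and 0.0035 m and z of block in the frame of vise between 0.0175 and 0.0215 m and angle between block's own z axis and vertical below 0.04 rad and angle between the x axis of block and the x axis of vise, either way round below 0.09 rad and y of block in the frame of vise between -0.0815 and -0.0785 m and y of jaw_face in the frame of vise below -0.0635 m and angle between the x axis of wrench_grip and the x axis of wrench_head, either way round below 0.02 rad and linear speed of block below 0.01 m/s and contact force between the fingers and block below 0.3 N); the robot touches nothing.
It fails at once if the handle is forced on towards the end of its give (more than 0.105 rad) (angle between the x axis of wrench_grip and the x axis of wrench_head, either way round above 0.105 rad).
It fails at once if the block is rammed against the vise by the robot (more than 60 N while the moving jaw is not yet closed on it) (contact force between block and vise above 60 N and y of jaw_face in the frame of vise above -0.0635 m).
It fails at once if a bystander is moved by more than 20 mm (distance of any of parallel, v_block, plug_gauge, long_block, tin, driver, flat_spanner from where it was at the start of the episode above 0.02 m).
It also fails if it takes over 61 s, if anything falls off the work surface, if the arm or the gripper's body presses on something with over 40 N, if the wrist force passes 120 N, or if a joint passes its speed limit or range.

### The arm

A 6-joint arm with a two-finger parallel gripper is mounted at the origin on the work surface. World frame = base frame: x ahead of the robot, y to its left, z up, the work surface at z = 0. Lengths are in m, angles in rad, forces in N, time in s.
With the tool pointing down it reaches from about 0.25 to 0.725 m from the base axis. Payload 4 kg.
Tool frame: the origin (TCP) lies midway between the tips of the shut fingers; the grasp point (between the pads) lies 19 mm behind it; y points along the fingers, x is the direction in which the jaws open and shut, and the axes are right-handed (so a half turn about y gives the same grasp; the last joint's range is limited). The gripper opens to 85 mm and grips with 20 to 120 N. Pads are 22 mm wide; open, the fingers measure 114 mm over their backs; the gripper's body (76 mm by 85 mm) begins 54 mm behind the grasp point. The pads swing forward as they close: fully open they stand 13 mm farther back than shut.
Start: joints at [1.232, 0.241, 0.005, 1.335, 0, 1.571], TCP at [0.166, 0.472, 0.231] pointing down, gripper open.
Joint ranges: [-2.72, 2.72], [-1.05, 1.87], [-1.09, 1.28], [-1.99, 2.15], [-1.42, 1.44], [-3.14, 3.14]. Speed limits (rad/s): [2.79, 2.79, 3.14, 3.14, 3.14, 3.14].

### API

Orientations are given as a unit quaternion [x, y, z, w].
In Python, from workcell import bot gives the robot as it stands. The module is installed in compiled form; this text tells all that it offers.
- The arm moves only by the shell command python3 -m inch 'ROWS'. ROWS is text: rows parted by semicolons, each of 7 numbers parted by spaces: the turn, a rotation vector about the tool's x, y, z in degrees, then the shift along the tool's x, y, z in mm, then the closure, from 0 (fully open) to 1 (shut). In form: ax ay az dx dy dz fingers; .... A call has 1 to 12 rows; each row shifts and turns the commanded pose from where the row before left it, along the tool's axes as they then stand; what a row does not reach is not made up. A row lasts 1/8 s, in which the tool goes at most 62.5 mm and 10.7 degrees, less where a joint would pass 70% of its speed; a pose out of reach is approached as far as the arm can. A call with a gripper value outside its range is refused whole. The fingers move at their own pace and stop on an object; the grip force is fixed at half the most. Time passes only in rows, so rows that do not move let the fingers close. It gives the time, the measured TCP pose, the force and the opening at its end, in the units of the state.
- bot.get_obs(): the state, without advancing time (a new reading comes with each control period).
- bot.camera(name): name is "scene" or "side" or "wrist"; returns a dict with "color" (400x640x3 uint8, blue, green, red), "fx", "fy", "cx", "cy" (pixels), "extrinsics" (4x4, takes a point from world to camera coordinates). Camera axes: x right, y up, looking along -z (the intrinsics and any distortion apply to the point x, -y, -z); pixel columns grow to the right and rows downward; lengths in m; the calibration is good to about 2 mm. A picture is of the moment at which its call begins. There is no depth.
- bot.job_done(): hands the job in, once; it reports no verdict.
Trained networks look in the newest picture that a camera, given by its name, has taken for a name from the list of things; names that differ only in an ending like _2 or _b are one class to them, and where a whole thing is asked for, a point or a joint stands for the part that bears it (a point fixed in the world has none). Each returns a list of dicts, best first, with "conf" (0 to 1); they miss things now and then, are a little off and sometimes report something else, mostly with a low value. They report only what shows in the picture. A call takes as long as a camera call. They do not tell look-alikes from the thing itself.
- bot.look_for(name, camera): "extent" ([left, top, right, bottom] in pixels, round what is visible of it).
- bot.cut_out(name, camera): "region" (400x640 bool, what is visible of it) and "extent" ([left, top, right, bottom] in pixels, round what is visible of it).
- bot.spot_point(name, camera): "point" ([column, row] in pixels: a listed point, or the origin of a listed thing).
The state is a dict: "clock": time; "joint_pos": joint angles; "joint_vel": joint speeds; "tau": joint torques, N m; "eef_pos": TCP position; "tool_rot": TCP orientation; "ft_force": force on the tool from outside, world axes, zero at the start; "ft_torque": the same for the moment, N m; "grip_width": finger opening in m.
Only numpy, scipy, OpenCV 4.12 (cv2) and the standard library are available. Lean on these libraries where they do the work, as an engineer would, in place of code of your own. Each camera call takes 0.05 s, during which the arm holds its last target.

## Working session

There is one attempt and no reset: what is moved stays moved. The work goes in short steps, Python scripts to look and compute and a shell command to move; the robot and the scene stay as the last step left them, time stands still between calls to the robot, and variables do not carry over. Pictures are saved under pics/ and viewed, and the job is handed in when it is done.

```bash
mkdir -p pics; python3 - <<'E'
from workcell import bot
import cv2,numpy as np
o=bot.get_obs();print(o)
for c in("scene","side","wrist"):
    r=bot.camera(c);cv2.imwrite(f"pics/{c}0.png",r["color"])
    print(c,r["fx"],r["fy"],r["cx"],r["cy"],np.round(r["extrinsics"],4).tolist(),[k for k in r])
    for n in["block","vise","nest","jaw_face","wrench_head","wrench_grip"]:
        print(n,[(round(d["conf"],2),np.round(d["point"]).tolist()) for d in bot.spot_point(n,c)][:4])
E
```

```text
{'clock': 0.0, 'joint_pos': array([1.23201678e+00, 2.41415793e-01, 3.71258938e-03, 1.33519035e+00,
       1.84841759e-06, 1.57079884e+00]), 'joint_vel': array([ 1.10253863e-03,  1.18014077e-04, -3.93103092e-04,  5.54788380e-05,
       -1.01672733e-03, -3.30394982e-04]), 'tau': array([ 7.65243094e-04, -3.72314107e+01,  2.52408886e+01,  1.69058604e-02,
        3.89677325e-06, -6.77395590e-06]), 'eef_pos': array([0.16595681, 0.47098246, 0.23040711]), 'tool_rot': array([ 0.57756243,  0.40794695, -0.40915809, -0.57670667]), 'ft_force': array([-0.61424302, -0.55589461,  0.72740286]), 'ft_torque': array([-0.03103425,  0.00449083,  0.01120034]), 'grip_width': 0.08535542542766283}
scene 411.9777958779172 411.9777958779172 316.4544994015954 199.52695051793026 [[0.635, 0.7724, -0.0138, -0.3306], [-0.6186, 0.5191, 0.5898, 0.3257], [0.4627, -0.366, 0.8074, -1.7129], [0.0, 0.0, 0.0, 1.0]] ['color', 'fx', 'fy', 'cx', 'cy', 'extrinsics']
block [(0.73, [234.0, 249.0]), (0.66, [230.0, 213.0]), (0.46, [251.0, 225.0])]
vise [(0.78, [330.0, 204.0]), (0.67, [373.0, 139.0]), (0.27, [402.0, 158.0])]
nest [(
[... 280 characters left out ...]
, -0.4007], [0.4002, 0.3763, 0.8356, -0.282], [-0.6007, -0.5809, 0.5493, -0.9971], [0.0, 0.0, 0.0, 1.0]] ['color', 'fx', 'fy', 'cx', 'cy', 'extrinsics']
block [(0.87, [355.0, 279.0]), (0.86, [393.0, 285.0])]
vise [(0.59, [313.0, 213.0])]
nest [(0.88, [328.0, 218.0])]
jaw_face [(0.82, [323.0, 214.0])]
wrench_head [(0.77, [312.0, 189.0])]
wrench_grip [(0.95, [266.0, 173.0])]
wrist 324.27645753003856 324.27645753003856 321.0047785356405 200.99566294007866 [[0.3329, 0.943, 0.0008, -0.4999], [-0.8903, 0.3146, -0.3293, 0.0442], [-0.3108, 0.1089, 0.9442, -0.3808], [0.0, 0.0, 0.0, 1.0]] ['color', 'fx', 'fy', 'cx', 'cy', 'extrinsics']
block []
vise []
nest []
jaw_face []
wrench_head []
wrench_grip []
```

View pics/scene0.png

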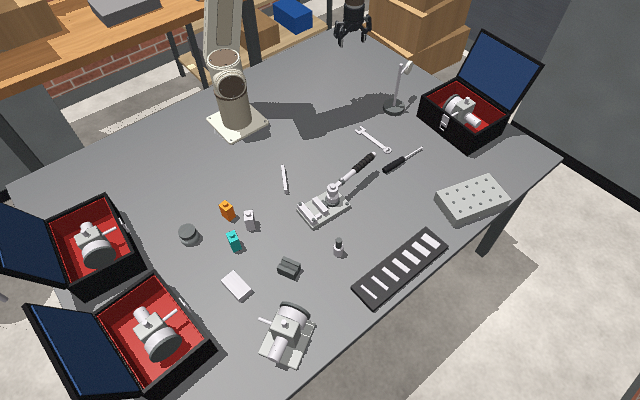

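View pics/side0.png

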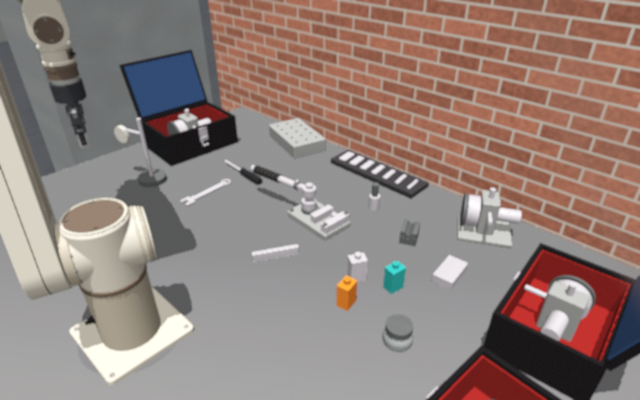

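View pics/wrist0.png

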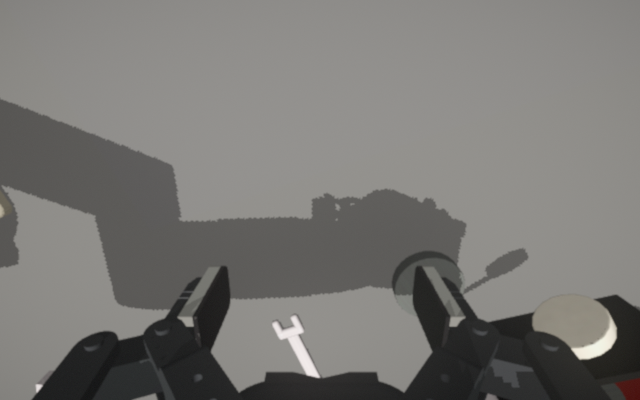

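```bash
cat > h.py <<'E'
from workcell import bot
import cv2,numpy as np
from scipy.spatial.transform import Rotation as R
def P(r): 
    E=np.array(r["extrinsics"]); K=np.array([[r["fx"],0,r["cx"]],[0,r["fy"],r["cy"]],[0,0,1]])
    return K@np.diag([1,-1,-1])@E[:3]
def proj(r,X):
    X=np.atleast_2d(X);q=(P(r)@np.c_[X,np.ones(len(X))].T).T
    return q[:,:2]/q[:,2:]
def onz(r,uv,z):
    M=P(r);out=[]
    for u,v in np.atleast_2d(uv):
        A=np.array([M[0]-u*M[2],M[1]-v*M[2]])
        out.append(np.linalg.solve(A[:,:2],-(A[:,2]*z+A[:,3])))
    return np.array(out)
def tri(rs,uvs):
    A=[]
    for r,(u,v) in zip(rs,uvs):
        M=P(r);A+=[M[0]-u*M[2],M[1]-v*M[2]]
    A=np.array(A);return np.linalg.lstsq(A[:,:3],-A[:,3],rcond=None)[0]
def crop(img,x0,y0,x1,y1,s,name):
    cv2.imwrite(name,cv2.resize(img[y0:y1,x0:x1],None,fx=s,fy=s,interpolation=cv2.INTER_CUBIC))
def axes():
    o=bot.get_obs();return o,R.from_quat(o["tool_rot"]).as_matrix()
E
python3 - <<'E'
from h import *
o,T=axes();print(np.round(T,3))
s=bot.camera("scene");d=bot.camera("side")
print("head",tri([s,d],[(329,191),(312,189)]),"grip",tri([s,d],[(362,161),(266,173)]))
print("nest",onz(s,(314,212),.02),onz(d,(328,218),.02))
print("jaw",onz(s,(316,207),.032),onz(d,(323,214),.032))
for c,r in(("scene",s),("side",d)):
    for x in bot.spot_point("block",c):print(c,x["conf"],x["point"],onz(r,x["point"],0))
    for x in bot.look_for("block",c):print(c,x["conf"],x["extent"])
crop(s["color"],210,140,410,290,4,"pics/s1.png")
crop(d["color"],230,150,430,300,4,"pics/d1.png")
E
```

```text
[[ 0.332 -0.    -0.943]
 [ 0.943  0.     0.332]
 [ 0.    -1.     0.   ]]
head [0.57479724 0.0136987  0.09341091] grip [0.54943026 0.18602362 0.09076006]
nest [[ 0.57111984 -0.05202273]] [[ 0.57926882 -0.04061642]]
jaw [[ 0.56595867 -0.03867724]] [[ 0.57147525 -0.02843002]]
scene 0.73 [229.3, 213.4] [[ 0.37475067 -0.27420889]]
scene 0.71 [336.4, 252.4] [[ 0.73072139 -0.08855231]]
scene 0.67 [234.5, 247.9] [[ 0.50298689 -0.33509784]]
scene 0.59 [252.9, 225.2] [[ 0.46838213 -0.23841462]]
scene 0.64 [244.0, 209.1, 256.4, 230.1]
scene 0.5 [217.5, 198.8, 236.3, 223.3]
scene 0.45 [225.4, 231.0, 240.8, 254.0]
scene 0.32 [219.9, 269.9, 254.4, 302.6]
side 0.88 [395.1, 289.5] [[ 0.49396371 -0.33712169]]
side 0.78 [347.0, 304.0] [[ 0.37962477 -0.28461684]]
side 0.72 [357.3, 279.4] [[ 0.45895096 -0.24948066]]
side 0.7 [383.0, 260.6, 408.2, 291.5]
side 0.66 [350.2, 255.1, 365.5, 282.3]
side 0.6 [336.6, 279.5, 356.1, 310.5]
```

```bash
ls pics
```

```text
d1.png
s1.png
scene0.png
side0.png
wrist0.png
```

View pics/s1.png

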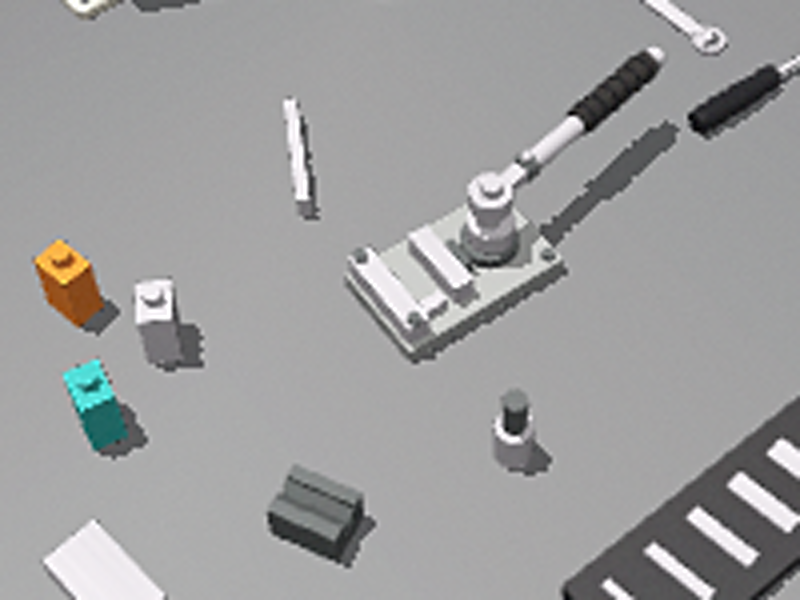

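View pics/d1.png

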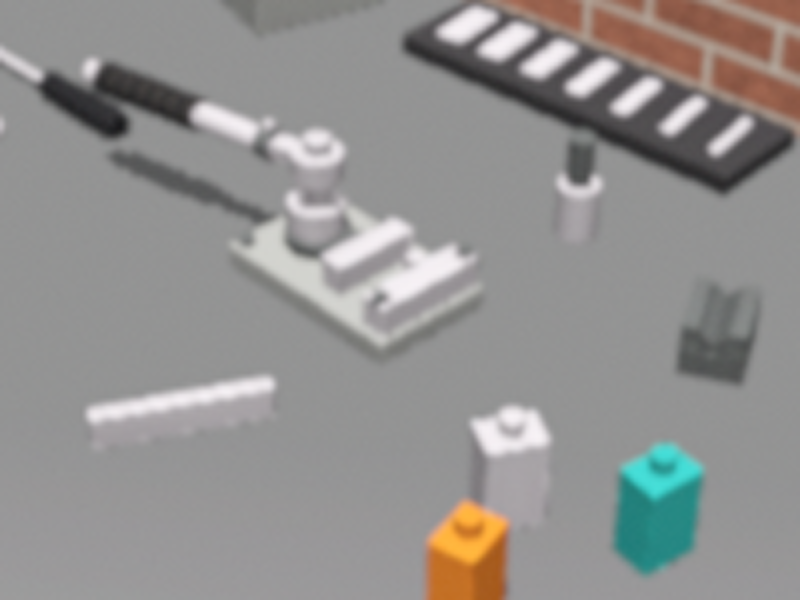

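```bash
python3 -m inch '0 0 0 -44 0 -39.5 0.3;0 0 0 -44 0 -39.5 0.3;0 0 0 -44 0 -39.5 0.3;0 0 0 -44 0 -39.5 0.3;0 0 0 -44 0 -39.5 0.3;0 0 0 -44 0 -39.5 0.3;0 10 0 0 0 0 0.3;0 10 0 0 0 0 0.3;0 10 0 0 0 0 0.3;0 10 0 0 0 0 0.3;0 10 0 0 0 0 0.3'
python3 - <<'E'
from h import *
o,T=axes();print(np.round(T,3),o["joint_pos"],o["grip_width"])
w=bot.camera("wrist");E=np.array(w["extrinsics"]);C=-E[:3,:3].T@E[:3,3]
print("cam in tool",T.T@(C-o["eef_pos"]),"view dir tool",T.T@(-E[2,:3]))
# block yaw by top corners
s=bot.camera("scene");d=bot.camera("side")
cs=np.array([(472,425),(487,455),(548,440),(535,410)])/4+[230,150]
print(onz(d,cs,.065))
print(onz(s,np.array([(135,283),(138,318),(174,320),(171,282)])/4+[210,140],.065))
E
```

```text
clock: 2.72
eef_pos: [0.302, 0.1438, 0.2314]
tool_rot: [-0.696, -0.124, 0.124, 0.696]
ft_force: [0.2, 0.1, -0.4]
grip_width: 0.06
[[ 0.938  0.    -0.346]
 [ 0.346  0.     0.938]
 [ 0.    -1.     0.   ]] [ 4.44278481e-01 -9.20199741e-02 -3.59071929e-01  1.30334321e+00
 -2.72069261e-05  1.66175788e+00] 0.05995377171263267
cam in tool [ 0.00087923 -0.14316286  0.08360623] view dir tool [ 0.00098905  0.94453188 -0.32841826]
[[ 0.44976224 -0.22487748]
 [ 0.43527118 -0.24886415]
 [ 0.47021526 -0.266396  ]
 [ 0.48642337 -0.24341222]]
[[ 0.4420127  -0.24622792]
 [ 0.47271539 -0.26360068]
 [ 0.49325452 -0.24211457]
 [ 0.46039605 -0.22273095]]
```

```bash
python3 -m inch '0 0 0 2.3 0 -60 0.3;0 0 0 2.3 0 -60 0.3;0 0 0 2.3 0 -60 0.3;0 0 0 2.3 0 -60 0.3;0 0 0 2.3 0 -60 0.3;0 0 0 2.3 0 -60 0.3;0 0 0 2.3 0 -60 0.3;0 9.6 0 0 0 0 0.3;0 9.6 0 0 0 0 0.3;0 9.6 0 0 0 0 0.3;0 9.6 0 0 0 0 0.3;0 9.6 0 0 0 0 0.3'
python3 - <<'E'
from h import *
o,T=axes();print(np.round(T,3),o["eef_pos"],o["joint_pos"])
w=bot.camera("wrist");cv2.imwrite("pics/w1.png",w["color"])
for x in bot.cut_out("block","wrist"):print(x["conf"],x["extent"])
for x in bot.spot_point("block","wrist"):print(x["conf"],x["point"],onz(w,x["point"],0))
E
```

```text
clock: 4.38
eef_pos: [0.4647, -0.2437, 0.2311]
tool_rot: [-0.687, 0.168, -0.168, 0.687]
ft_force: [-0.5, 0.3, 1.2]
grip_width: 0.0599
[[ 0.887 -0.     0.463]
 [-0.463  0.     0.887]
 [-0.    -1.     0.   ]] [ 0.46474116 -0.24368949  0.231142  ] [-4.82955145e-01  2.90112739e-01  7.08009122e-02  1.35178792e+00
  2.36523350e-05  1.56868757e+00]
0.87 [299.3, 150.5, 342.1, 198.0]
0.8 [249.6, 203.9, 297.6, 267.3]
0.6 [358.1, 198.0, 410.0, 252.7]
0.88 [321.7, 166.9] [[ 0.46574905 -0.24714509]]
0.79 [374.4, 214.7] [[ 0.49567402 -0.33107291]]
0.65 [275.5, 221.8] [[ 0.38220517 -0.28251323]]
0.32 [326.1, 313.9] [[ 0.37472267 -0.4348965 ]]
```

View pics/w1.png

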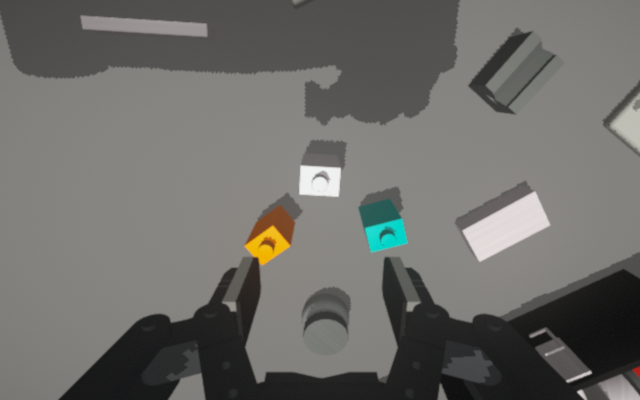

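```bash
python3 - <<'E'
from h import *
im=cv2.imread("pics/w1.png");crop(im,285,130,360,205,8,"pics/w1c.png")
E
```

```text
(no output)
```

View pics/w1c.png

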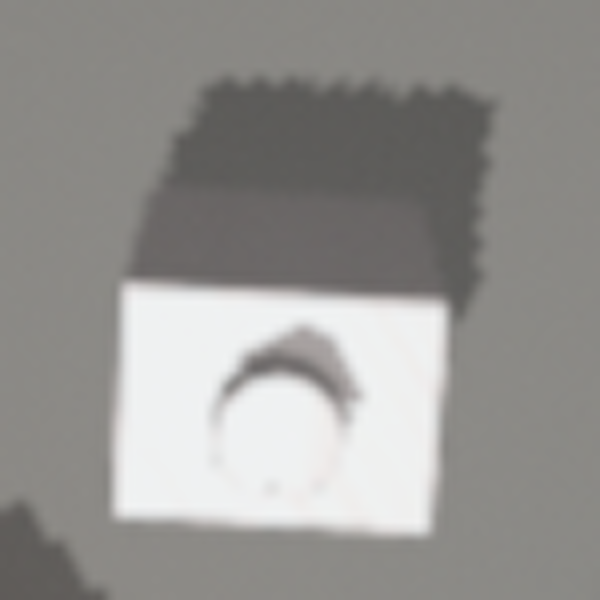

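```bash
python3 - <<'E'
from h import *
o,T=axes();w=bot.camera("wrist")
c=onz(w,(np.array([(120,281),(450,299),(432,535),(113,517)])+.0)/8+[285,130],.065)
print(c,c.mean(0))
for a,b in((0,1),(3,2),(0,3),(1,2)):
    v=c[b]-c[a];print(np.linalg.norm(v),np.degrees(np.arctan2(v[1],v[0])))
print(np.degrees(np.arctan2(T[1,0],T[0,0])))
dlt=np.r_[c.mean(0),0.06-0.019]-o["eef_pos"];print("tool delta mm",T.T@dlt*1000)
E
```

```text
[[ 0.45458158 -0.22237548]
 [ 0.48928021 -0.24271321]
 [ 0.4739786  -0.26891575]
 [ 0.4394575  -0.24850629]] [ 0.46432447 -0.24562768]
0.040219625062892575 -30.375630587422048
0.04010302832900452 -30.592297482739855
0.030192001433637435 -120.06155651630257
0.030343238048128766 -120.28382928320868
-27.148172772612075
tool delta mm [  0.5617858  190.19162064  -1.91262913]
```

```bash
python3 -m inch '0 0 0 0.6 0 -1.9 0.3;0 3.3 0 0 0 0 0.3;0 0 0 0 40 0 0.3;0 0 0 0 50 0 0.3;0 0 0 0 50 0 0.3;0 0 0 0 30 0 0.3;0 0 0 0 20 0 0.3;0 0 0 0 9 0 0.3;0 0 0 0 0 0 0.3;0 0 0 0 0 0 0.3'
python3 - <<'E'
from h import *
o,T=axes();print(o["eef_pos"],np.degrees(np.arctan2(T[1,0],T[0,0])))
w=bot.camera("wrist");cv2.imwrite("pics/w2.png",w["color"])
E
```

```text
clock: 5.82
eef_pos: [0.4652, -0.2461, 0.0333]
tool_rot: [0.682, -0.186, 0.188, -0.682]
ft_force: [-0.3, -0.1, 0.1]
grip_width: 0.0596
[ 0.46520015 -0.24611996  0.03333484] -30.69060877480228
```

View pics/w2.png

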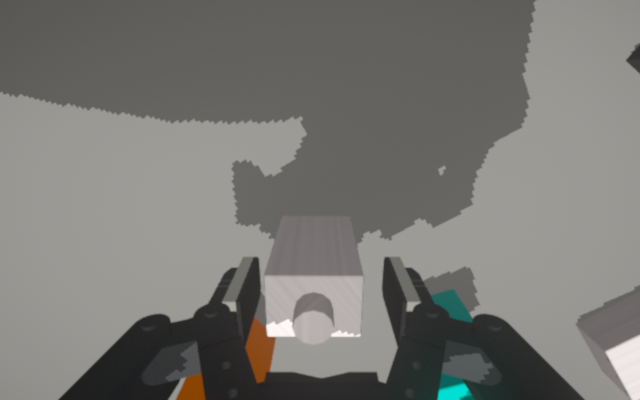

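```bash
python3 -m inch '0 0 0 -2.5 0 0 0.3;0 0 0 0 0 0 0.4;0 0 0 0 0 0 0.6;0 0 0 0 0 0 1;0 0 0 0 0 0 1;0 0 0 0 0 0 1;0 0 0 0 0 0 1'
python3 -m inch '0 0 0 0 -30 0 1;0 0 0 0 -50 0 1;0 0 0 0 -50 0 1;0 0 0 0 -30 0 1;0 0 0 0 0 0 1;0 0 0 0 0 0 1'
python3 - <<'E'
from h import *
o,T=axes();print(o["eef_pos"],np.degrees(np.arctan2(T[1,0],T[0,0])))
w=bot.camera("wrist");cv2.imwrite("pics/w3.png",w["color"])
E
```

```text
clock: 6.75
eef_pos: [0.4626, -0.2446, 0.0328]
tool_rot: [0.682, -0.187, 0.188, -0.682]
ft_force: [-0.3, -0.9, 6.0]
grip_width: 0.0389
clock: 7.5
eef_pos: [0.4607, -0.2435, 0.1895]
tool_rot: [-0.681, 0.189, -0.185, 0.682]
ft_force: [-0.5, 0.8, -7.5]
grip_width: 0.0391
[ 0.46065952 -0.24352602  0.18945495] -30.71016374357312
```

View pics/w3.png

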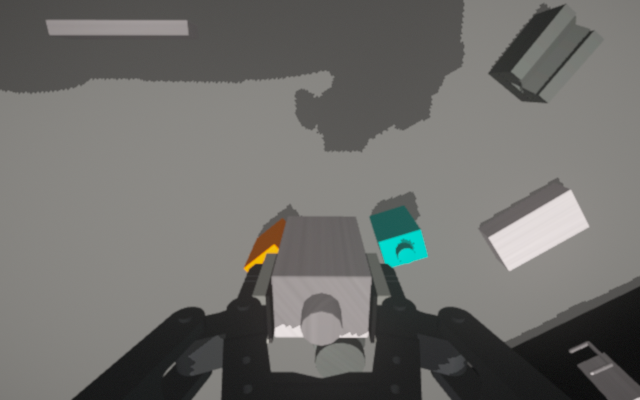

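```bash
python3 -m inch '0 0 0 0 -30 0 1;0 0 0 0 -30 0 1;0 0 0 6 0 45 1;0 0 0 6 0 45 1;0 0 0 6 0 45 1;0 0 0 6 0 45 1;0 -8.5 0 0 0 0 1;0 -8.5 0 0 0 0 1;0 -8.5 0 0 0 0 1;0 0 0 0 0 0 1'
python3 - <<'E'
from h import *
o,T=axes();print(o["eef_pos"],np.degrees(np.arctan2(T[1,0],T[0,0])))
w=bot.camera("wrist");cv2.imwrite("pics/w4.png",w["color"])
for n in["vise","nest","jaw_face","wrench_head","wrench_grip"]:
    print(n,[(round(d["conf"],2),np.round(d["point"],1).tolist()) for d in bot.spot_point(n,"wrist")][:4])
E
```

```text
clock: 8.8
eef_pos: [0.5738, -0.1016, 0.2495]
tool_rot: [-0.706, 0.035, -0.031, 0.707]
ft_force: [-0.4, 0.8, -6.6]
grip_width: 0.0387
[ 0.57376923 -0.10164121  0.24946598] -5.303443408293055
vise []
nest [(0.89, [314.3, 124.8]), (0.61, [154.1, 127.0])]
jaw_face [(0.75, [309.1, 105.7])]
wrench_head [(0.73, [304.3, 32.3])]
wrench_grip []
```

View pics/w4.png

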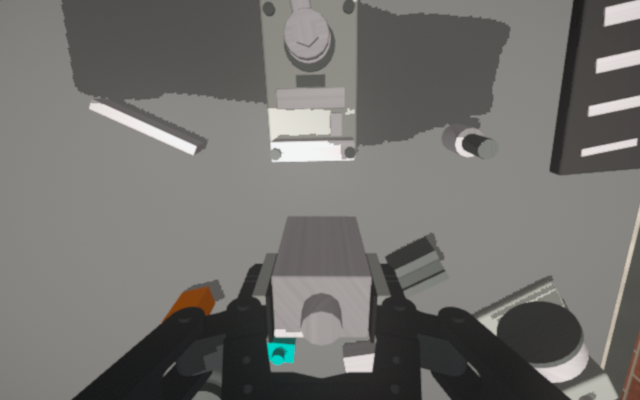

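```bash
python3 - <<'E'
from h import *
im=cv2.imread("pics/w4.png");crop(im,250,0,370,170,5,"pics/w4c.png");crop(im,255,80,365,170,7,"pics/w4d.png")
E
```

```text
(no output)
```

View pics/w4d.png

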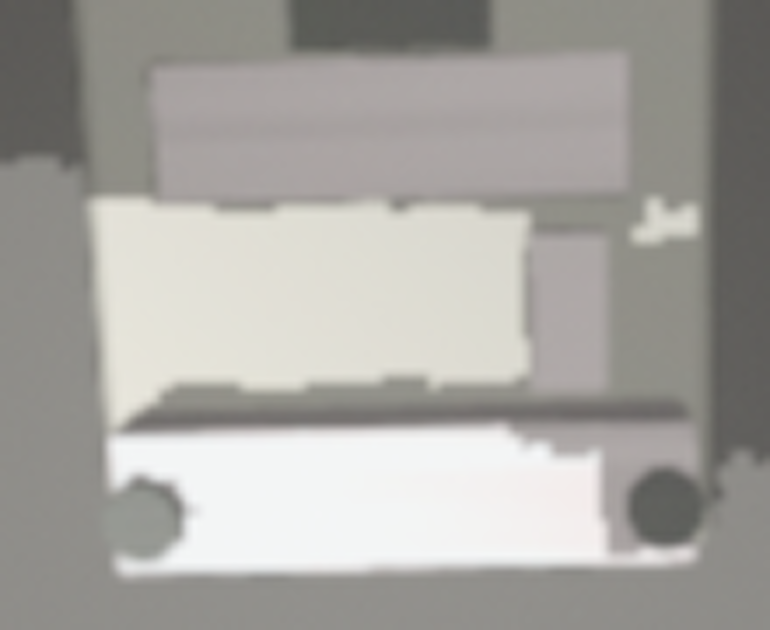

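View pics/w4c.png

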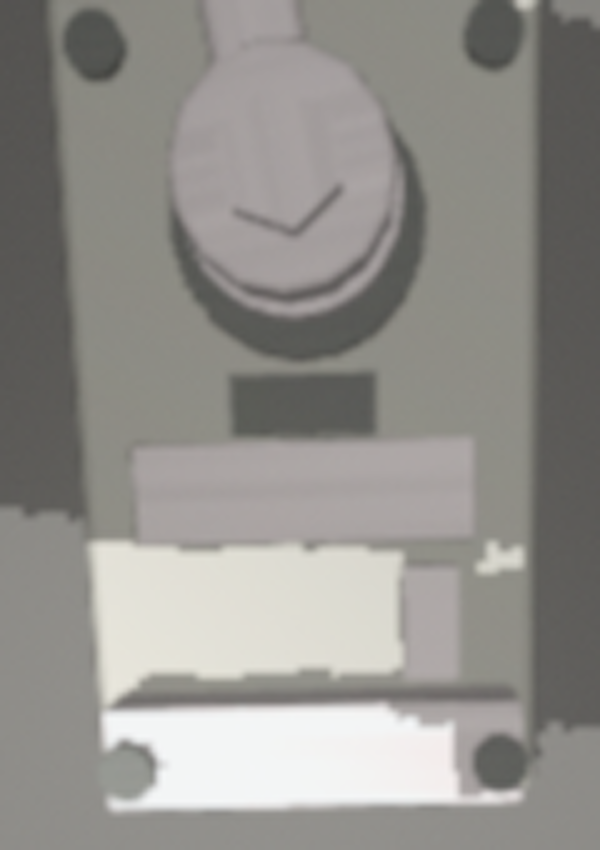

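```bash
python3 - <<'E'
from h import *
w=bot.camera("wrist")
f=lambda p,s,o:(np.array(p)+.5)/s-.5+np.array(o)
d=lambda p:f(p,7,(255,80)); c=lambda p:f(p,5,(250,0))
def show(n,p):
    print(n,np.round(p*1000,1).tolist(),end=" ")
    v=p[1]-p[0];print("len %.1f ang %.2f"%(np.linalg.norm(v)*1000,np.degrees(np.arctan2(v[1],v[0]))))
show("fj clamp top",onz(w,d([(112,432),(695,420)]),.045))
show("fj back top",onz(w,d([(120,575),(697,562)]),.045))
show("fj clamp bot",onz(w,d([(160,405),(685,400)]),.02))
show("mj face top",onz(w,d([(160,197),(627,190)]),.045))
show("mj back top",onz(w,d([(150,65),(627,53)]),.045))
show("lug face",onz(w,d([(530,390),(528,238)]),.032))
show("lug back",onz(w,d([(608,390),(606,236)]),.032))
show("bed left",onz(w,c([(92,560),(50,0)]),.02))
show("bed right",onz(w,c([(527,700),(542,0)]),.02))
# head cap center ellipse
print("head", onz(w,c([(283,165)]),.10),onz(w,c([(283,165)]),.095))
E
```

```text
fj clamp top [[525.1, -66.7], [614.3, -73.2]] len 89.4 ang -4.14
fj back top [[523.1, -88.9], [613.3, -95.2]] len 90.4 ang -4.00
fj clamp bot [[529.3, -66.6], [615.0, -73.7]] len 86.0 ang -4.77
mj face top [[537.1, -33.0], [606.2, -38.4]] len 69.3 ang -4.48
mj back top [[538.2, -14.5], [607.6, -19.3]] len 69.5 ang -3.94
lug face [[589.7, -68.1], [591.3, -44.9]] len 23.3 ang 86.00
lug back [[602.0, -69.2], [603.4, -45.7]] len 23.6 ang 86.63
bed left [[522.8, -37.2], [530.2, 71.6]] len 109.0 ang 86.07
bed right [[617.8, -77.3], [628.9, 62.4]] len 140.1 ang 85.43
head [[0.57589513 0.0256504 ]] [[0.57576152 0.02639555]]
```

```bash
python3 - <<'E'
from h import *
im=cv2.imread("pics/w4.png");crop(im,255,200,390,350,5,"pics/w4e.png")
E
```

```text
(no output)
```

View pics/w4e.png

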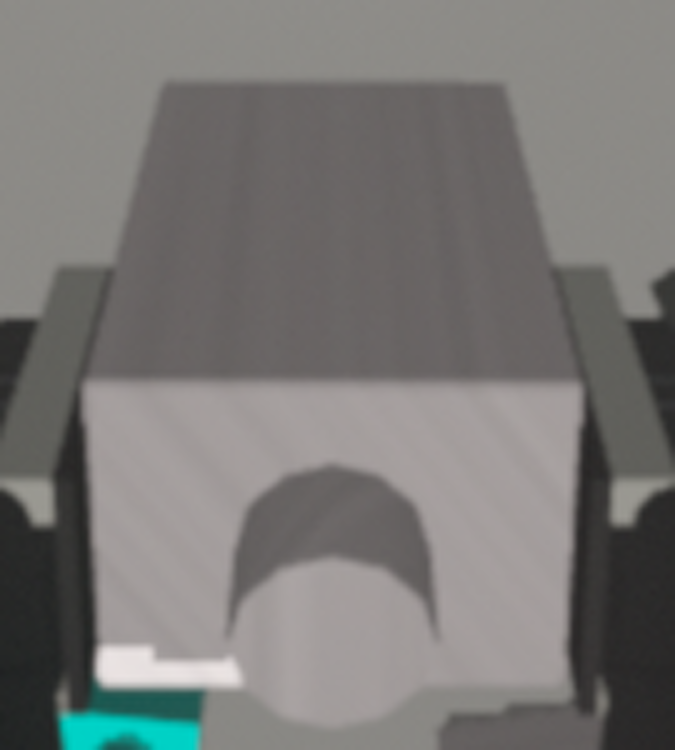

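```bash
cat >> h.py <<'E'
def pnp(r,obj,uv):
    K=np.array([[r["fx"],0,r["cx"]],[0,r["fy"],r["cy"]],[0,0,1.]])
    ok,rv,tv=cv2.solvePnP(np.array(obj,float),np.array(uv,float),K,None)
    E=np.array(r["extrinsics"]);D=np.diag([1,-1,-1.])
    Rc=D@cv2.Rodrigues(rv)[0];tc=D@tv.ravel()
    e=cv2.projectPoints(np.array(obj,float),rv,tv,K,None)[0].reshape(-1,2)-uv
    return E[:3,:3].T@Rc,E[:3,:3].T@(tc-E[:3,3]),np.round(e,1)
E
python3 - <<'E'
from h import *
o,T=axes();w=bot.camera("wrist")
uv=(np.array([(163,82),(503,82),(83,381),(583,381),(97,688),(572,688)])+.5)/5-.5+[255,200]
obj=[(-20,15,0),(20,15,0),(-20,15,65),(20,15,65),(-20,-15,65),(20,-15,65)]
Rb,t,e=pnp(w,np.array(obj)/1000,uv)
print(np.round(Rb,3),t,e.tolist())
print("origin in tool mm",T.T@(t-o["eef_pos"])*1000,"yaw",np.degrees(np.arctan2(Rb[1,0],Rb[0,0])),np.degrees(np.arctan2(T[1,0],T[0,0])))
print("tilt",np.degrees(np.arccos(Rb[2,2])), "axis in tool",T.T@Rb[:,2])
E
```

```text
[[ 0.996  0.09  -0.001]
 [-0.09   0.996  0.008]
 [ 0.001 -0.008  1.   ]] [ 0.5762055  -0.10368258  0.2186924 ] [[-0.1, 0.1], [0.1, -0.0], [-0.4, 0.0], [0.5, -0.1], [0.5, 0.1], [-0.7, -0.0]]
origin in tool mm [ 1.63329028 33.4743426  -1.59642001] yaw -5.17279634816998 -5.2586001078329785
tilt 0.4716941348572606 axis in tool [-0.00169176 -0.99996541  0.00814342]
```

```bash
python3 -m inch '0 0 0 -5.7 0 25 1;0 0 0 -5.7 0 25 1;0 -1.1 0 0 0 0 1;0 0 0 0 40 0 1;0 0 0 0 50 0 1;0 0 0 0 45 0 1;0 0 0 0 20 0 1;0 0 0 0 0 0 1;0 0 0 0 0 0 1;0 0 0 0 0 0 1'
python3 - <<'E'
from h import *
for i in range(3):
    w=bot.camera("wrist");E=np.array(w["extrinsics"]);o=bot.get_obs();print(-E[:3,:3].T@E[:3,3],o["eef_pos"],o["ft_force"])
cv2.imwrite("pics/w5.png",w["color"])
s=bot.camera("scene");d=bot.camera("side")
crop(s["color"],270,150,390,240,6,"pics/s5.png");crop(d["color"],260,140,380,230,6,"pics/d5.png")
E
```

```text
clock: 10.45
eef_pos: [0.5695, -0.0514, 0.0992]
tool_rot: [0.707, -0.024, 0.027, -0.707]
ft_force: [0.2, 0.2, -6.6]
grip_width: 0.0389
[0.57629201 0.03246705 0.24235289] [ 0.56926047 -0.05128277  0.09901458] [ 0.51816661 -0.01719832 -6.22140978]
[0.57611159 0.03253671 0.2421682 ] [ 0.56895855 -0.05119096  0.09875801] [-0.48960471  0.13705552 -6.15598576]
[0.5759166  0.03259662 0.2419057 ] [ 0.56871871 -0.05114847  0.09846799] [-0.57201905 -0.36757395 -6.39918326]
```

View pics/w5.png

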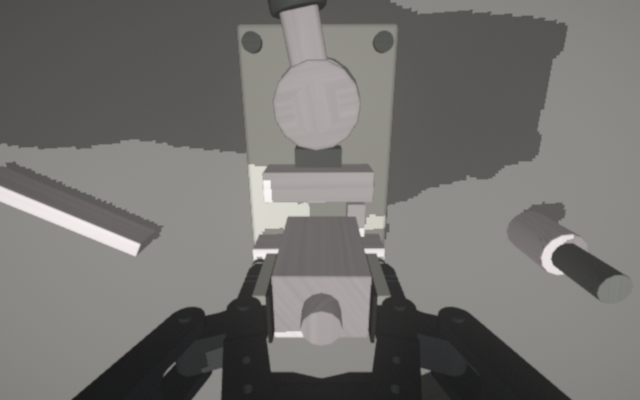

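View pics/d5.png

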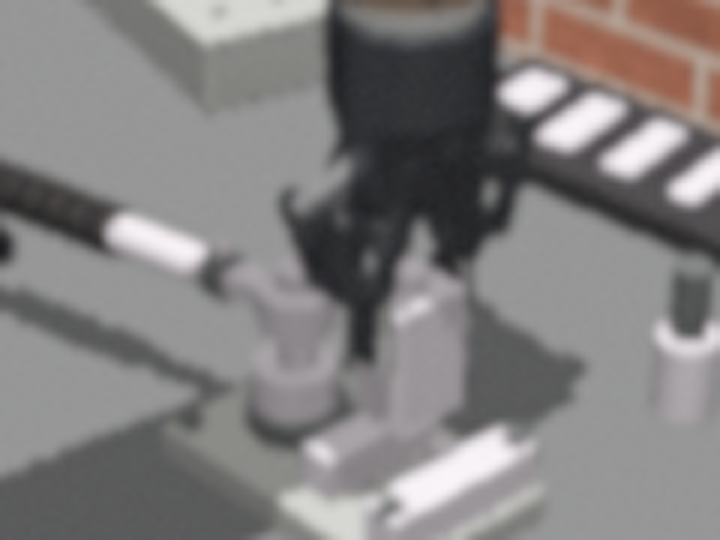

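View pics/s5.png

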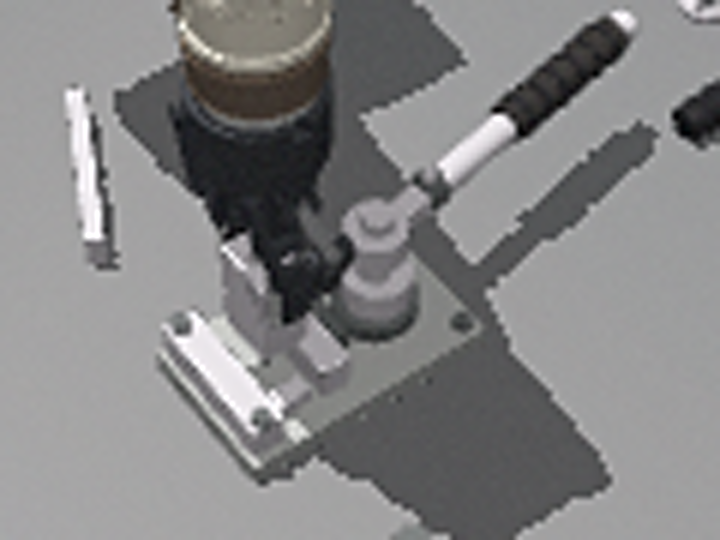

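```bash
python3 - <<'E'
from h import *
im=cv2.imread("pics/w5.png");crop(im,235,150,405,345,4,"pics/w5c.png");crop(im,245,150,395,260,5.3,"pics/w5d.png")
E
```

```text
(no output)
```

View pics/w5d.png

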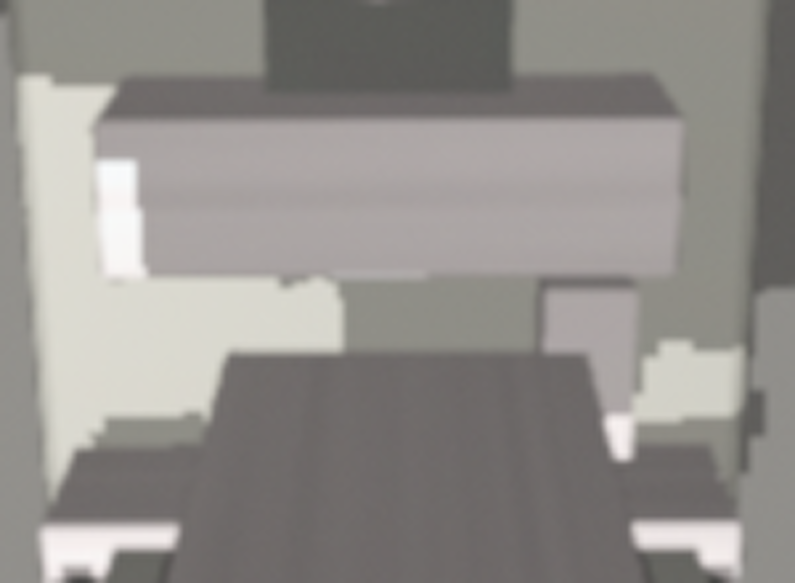

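View pics/w5c.png

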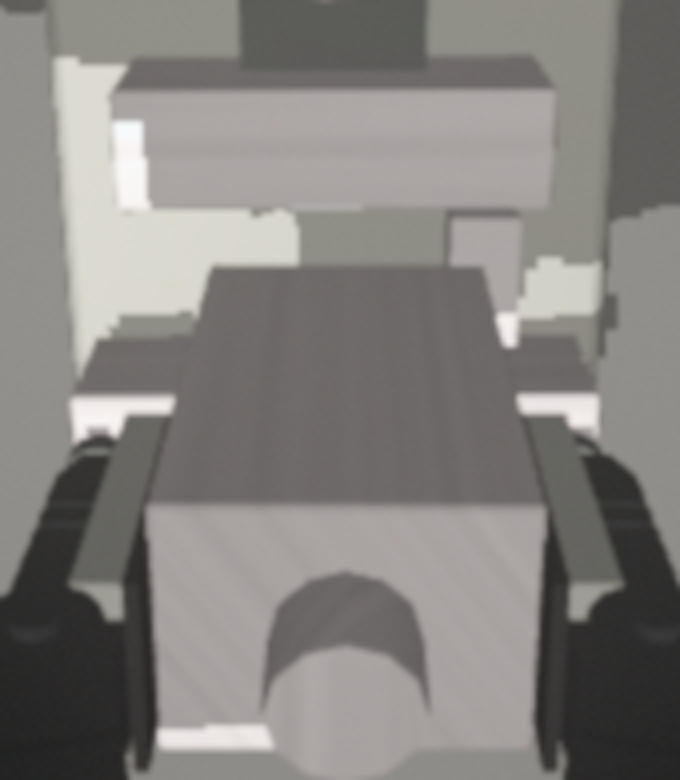

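```bash
python3 - <<'E'
from h import *
o,T=axes();w=bot.camera("wrist")
uv=(np.array([(211,267),(483,267),(147,503),(545,503),(160,748),(533,748)])+.5)/4-.5+[235,150]
obj=[(-20,15,0),(20,15,0),(-20,15,65),(20,15,65),(-20,-15,65),(20,-15,65)]
Rb,t,e=pnp(w,np.array(obj)/1000,uv)
print(t,e.tolist(),"yaw",np.degrees(np.arctan2(Rb[1,0],Rb[0,0])),"zaxis",Rb[:,2])
d=lambda p:(np.array(p)+.5)/5.3-.5+[245,150]
fj=onz(w,d([(43,523),(738,521)]),.045);mj=onz(w,d([(103,275),(675,272)]),.045);lg=onz(w,d([(543,288),(637,287)]),.032)
v=fj[1]-fj[0];print("fj",fj,np.linalg.norm(v),np.degrees(np.arctan2(v[1],v[0])))
v=mj[1]-mj[0];print("mj",mj,np.linalg.norm(v),np.degrees(np.arctan2(v[1],v[0])))
print("lug",lg)
a=np.radians(-4.1);ex=np.array([np.cos(a),np.sin(a)]);ey=np.array([-ex[1],ex[0]])
O1=fj.mean(0)+.095*ey;O2=lg[0]-.02*ex+.068*ey;print(O1,O2)
for O in(O1,O2):
    print("block in vise",(t[:2]-O)@ex*1e3,(t[:2]-O)@ey*1e3,"mj y",(mj.mean(0)-O)@ey*1e3)
print(np.degrees(np.arctan2(T[1,0],T[0,0])),o["eef_pos"],o["ft_force"])
E
```

```text
[ 0.56987706 -0.05347937  0.06347093] [[0.1, 0.1], [-0.1, 0.0], [-0.2, 0.1], [0.2, 0.0], [0.1, -0.1], [-0.1, -0.1]] yaw -4.038294480191068 zaxis [-0.00411842  0.01075881  0.99993364]
fj [[ 0.52265848 -0.06551808]
 [ 0.6108426  -0.07172402]] 0.08840222126932487 -4.025538373109021
mj [[ 0.53459605 -0.03290269]
 [ 0.60354319 -0.03756565]] 0.06910463218681986 -3.869078821960907
lug [[ 0.58833934 -0.04316908]
 [ 0.60046196 -0.04391928]]
[0.5735428  0.02613582] [0.57325235 0.02608684]
block in vise 2.035927851039056 -79.67353014164263 mj y -61.53275547694347
block in vise 2.3221370926802725 -79.60390378237273 mj y -61.46312911767356
-4.109567003970085 [ 0.56829872 -0.05107027  0.09791542] [ 0.28158349 -0.05703033 -6.44461812]
```

```bash
python3 -m inch '0 0 0 -3.7 0 1.2 1;0 0 0 0 14 0 1;0 0 0 0 0 0 1;0 0 0 0 0 0 1'
python3 - <<'E'
from h import *
w=bot.camera("wrist");o=bot.get_obs();print(o["eef_pos"],o["ft_force"])
im=w["color"];cv2.imwrite("pics/w6.png",im);crop(im,235,150,405,345,4,"pics/w6c.png");crop(im,235,150,405,260,4.7,"pics/w6d.png")
E
```

```text
clock: 11.25
eef_pos: [0.5641, -0.0496, 0.0828]
tool_rot: [-0.707, 0.026, -0.025, 0.707]
ft_force: [0.1, -0.0, -5.6]
grip_width: 0.0392
[ 0.56442998 -0.0496215   0.08314735] [ 0.66594388  0.39170476 -6.20157158]
```

View pics/w6c.png

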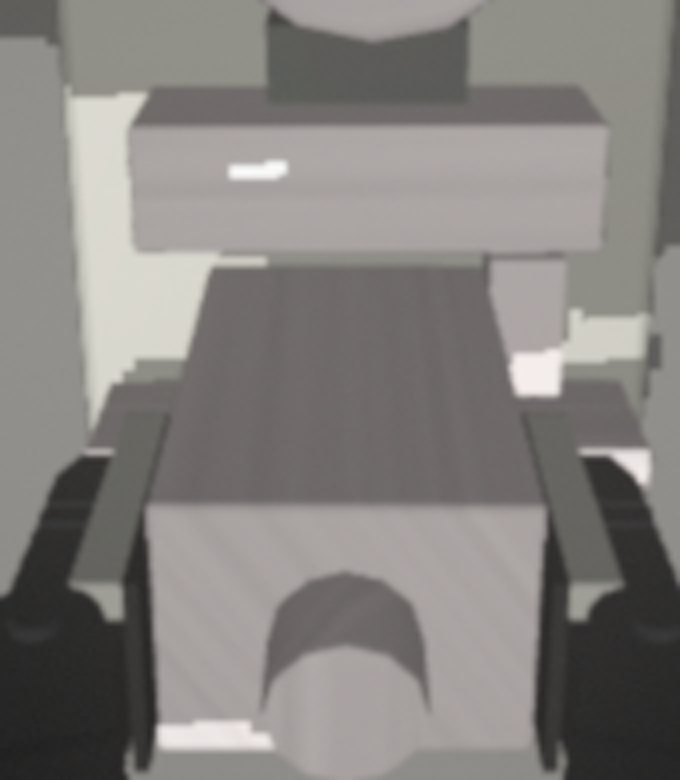

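View pics/w6d.png

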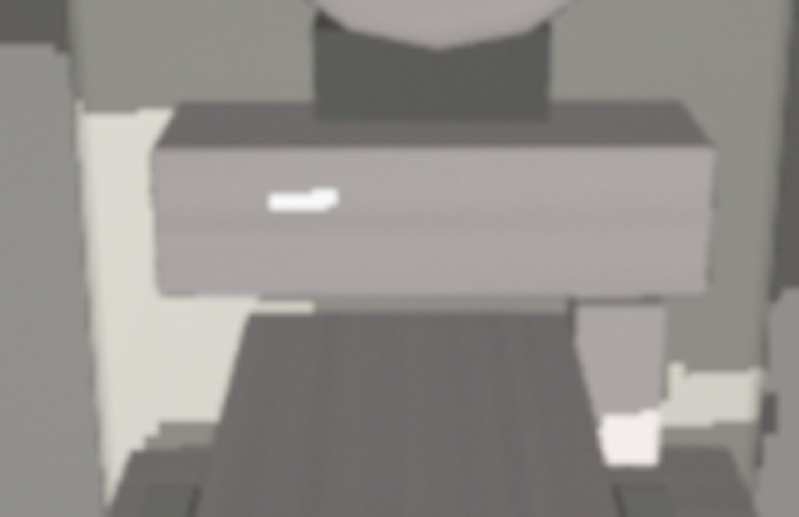

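```bash
cat > m.py <<'E'
from h import *
def meas(w,blk,fj,mj,lg,s=4,off=(235,150),a=-4.1):
    f=lambda p:(np.array(p)+.5)/s-.5+np.array(off)
    obj=[(-20,15,0),(20,15,0),(-20,15,65),(20,15,65),(-20,-15,65),(20,-15,65)]
    Rb,t,e=pnp(w,np.array(obj)/1000,f(blk))
    yaw=lambda p:np.degrees(np.arctan2(*(p[1]-p[0])[::-1]))
    fj=onz(w,f(fj),.045);mj=onz(w,f(mj),.045);lg=onz(w,f(lg),.032)
    a=np.radians(a);ex=np.array([np.cos(a),np.sin(a)]);ey=np.array([-ex[1],ex[0]])
    print("block",t,"yaw",np.degrees(np.arctan2(Rb[1,0],Rb[0,0])),"fj,mj yaw",yaw(fj),yaw(mj))
    for O in(fj.mean(0)+.095*ey,lg[0]-.02*ex+.068*ey):
        print("O",O,"block in vise",(t[:2]-O)@ex*1e3,(t[:2]-O)@ey*1e3,"mj y",(mj.mean(0)-O)@ey*1e3)
E
python3 - <<'E'
from m import *
w=bot.camera("wrist")
B=[(211,267),(483,267),(147,503),(545,503),(160,748),(533,748)]
meas(w,B,[(88,452),(650,452)],[(135,250),(602,250)],[(490,260),(566,260)])
E
```

```text
block [ 0.56596445 -0.05200827  0.04867402] yaw -4.041503487966052 fj,mj yaw -4.178290042599522 -4.1674795782509895
O [0.57494772 0.02461266] block in vise -3.4820769105626352 -77.06711858699869 mj y -60.715682564519966
O [0.57454333 0.02516056] block in vise -3.03954669681983 -77.58470303841817 mj y -61.23326701593944
```

```bash
python3 -m inch '0 0 0 1.2 4 -0.6 1;0 0 0 0 8 0 1;0 0 0 0 6 0 1;0 0 0 0 0 0 1'; python3 -m inch '0 0 0 0 4 0 1;0 0 0 0 2 0 1;0 0 0 0 0 0 1;0 0 0 0 0 0 1'
```

```text
clock: 11.85
eef_pos: [0.5647, -0.0504, 0.0643]
tool_rot: [0.707, -0.026, 0.025, -0.707]
ft_force: [-0.7, -0.3, -6.6]
grip_width: 0.039
clock: 12.35
eef_pos: [0.5655, -0.0505, 0.0593]
tool_rot: [0.707, -0.025, 0.025, -0.707]
ft_force: [1.1, -2.2, -7.8]
grip_width: 0.0393
```

```bash
python3 -m inch '0 0 0 0 2 0 1;0 0 0 0 0 0 1;0 0 0 0 0 0 1'; python3 -m inch '0 0 0 0 1.5 0 1;0 0 0 0 0 0 1;0 0 0 0 0 0 1'
python3 - <<'E'
from h import *
w=bot.camera("wrist");o=bot.get_obs();print(o["eef_pos"],o["ft_force"],o["ft_torque"])
im=w["color"];cv2.imwrite("pics/w7.png",im);crop(im,235,150,405,345,4,"pics/w7c.png")
E
```

```text
clock: 12.72
eef_pos: [0.5656, -0.0504, 0.0573]
tool_rot: [0.707, -0.025, 0.025, -0.707]
ft_force: [-0.4, -2.5, -6.6]
grip_width: 0.0393
clock: 13.1
eef_pos: [0.5656, -0.0503, 0.0558]
tool_rot: [0.707, -0.025, 0.025, -0.707]
ft_force: [0.8, -2.0, -5.6]
grip_width: 0.0393
[ 0.5656036  -0.05030782  0.05577243] [ 0.65214939 -2.0134619  -6.6180877 ] [-0.53044645 -0.11514594 -0.01020792]
```

View pics/w7c.png

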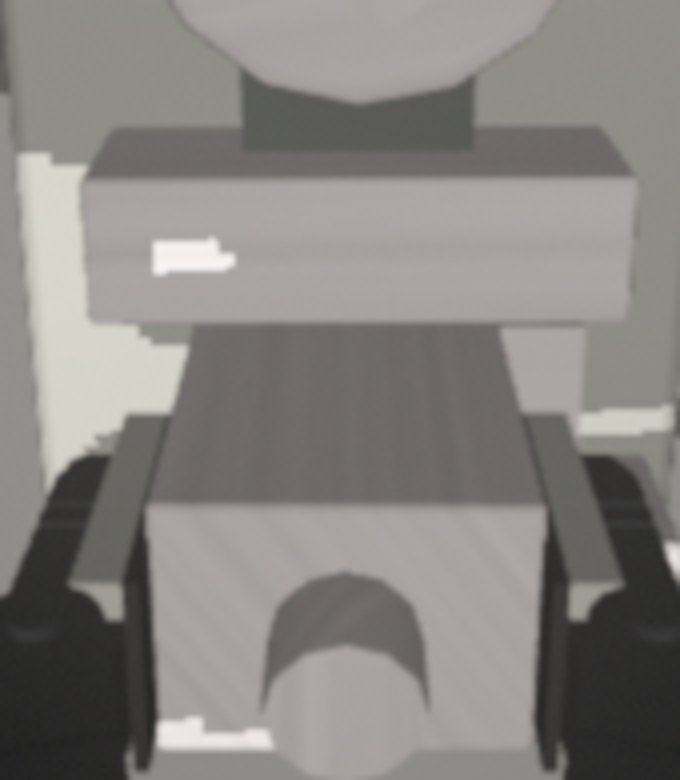

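```bash
python3 -m inch '0 0 0 0 1 -0.8 1;0 0 0 0 0 0 1;0 0 0 0 0 0 1'; python3 -m inch '0 0 0 0 1 0 1;0 0 0 0 0 0 1;0 0 0 0 0 0 1'
```

```text
clock: 13.52
eef_pos: [0.5653, -0.0507, 0.0547]
tool_rot: [-0.706, 0.025, -0.025, 0.707]
ft_force: [0.1, 0.9, -5.1]
grip_width: 0.0391
clock: 13.9
eef_pos: [0.5655, -0.051, 0.0538]
tool_rot: [-0.707, 0.025, -0.025, 0.707]
ft_force: [1.0, -0.9, -5.9]
grip_width: 0.039
```

```bash
python3 -m inch '0 0 0 0 0.8 0 1;0 0 0 0 0 0 1;0 0 0 0 0 0 1'; python3 -m inch '0 0 0 0 0.8 0 1;0 0 0 0 0 0 1;0 0 0 0 0 0 1'
```

```text
clock: 14.28
eef_pos: [0.5655, -0.0511, 0.053]
tool_rot: [0.707, -0.025, 0.025, -0.707]
ft_force: [-0.1, 0.1, -7.0]
grip_width: 0.039
clock: 14.65
eef_pos: [0.5656, -0.0511, 0.0529]
tool_rot: [0.707, -0.025, 0.026, -0.707]
ft_force: [-1.9, -0.1, 1.1]
grip_width: 0.0391
```

```bash
python3 -m inch '0 0 0 1 -0.3 0 1;0 0 0 0.8 0 0 1;0 0 0 0 0 0 1;0 0 0 0 0 0 1'; python3 -m inch '0 0 0 0.6 0 0 1;0 0 0 0 0 0 1;0 0 0 0 0 0 1'
```

```text
clock: 15.15
eef_pos: [0.5657, -0.0511, 0.0529]
tool_rot: [-0.707, 0.026, -0.024, 0.707]
ft_force: [-6.9, 0.6, 5.4]
grip_width: 0.0393
clock: 15.52
eef_pos: [0.5657, -0.0511, 0.0529]
tool_rot: [-0.707, 0.027, -0.024, 0.707]
ft_force: [-7.9, -0.4, 6.3]
grip_width: 0.0394
```

```bash
python3 - <<'E'
from h import *
w=bot.camera("wrist");o=bot.get_obs();print(o["eef_pos"],o["ft_force"],o["ft_torque"])
im=w["color"];cv2.imwrite("pics/w8.png",im);crop(im,235,150,405,345,4,"pics/w8c.png")
s=bot.camera("scene");crop(s["color"],280,160,370,230,8,"pics/s8.png")
E
```

```text
[ 0.56575648 -0.05109069  0.05287527] [-8.60150674  0.56005598  6.90773533] [ 0.06796483  1.83523954 -0.05362017]
```

View pics/w8c.png

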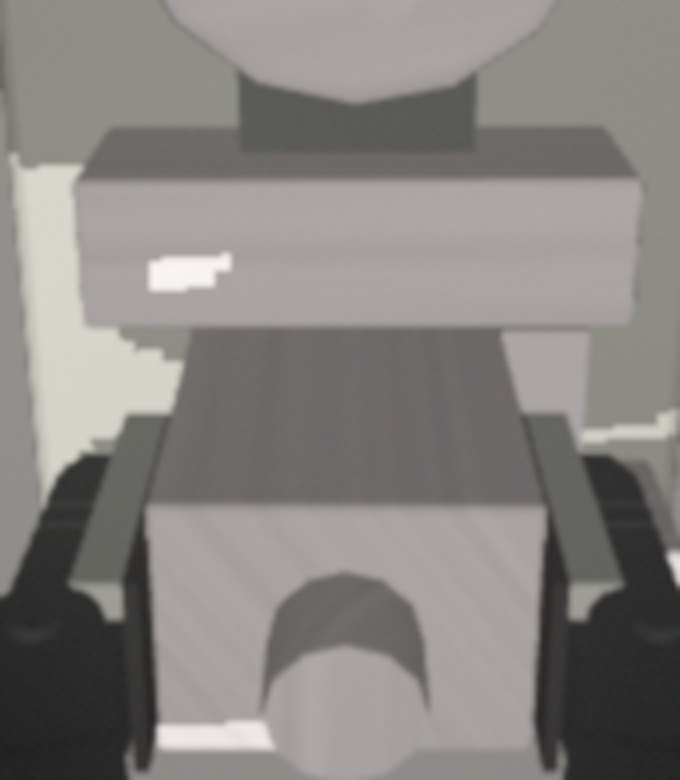

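View pics/s8.png

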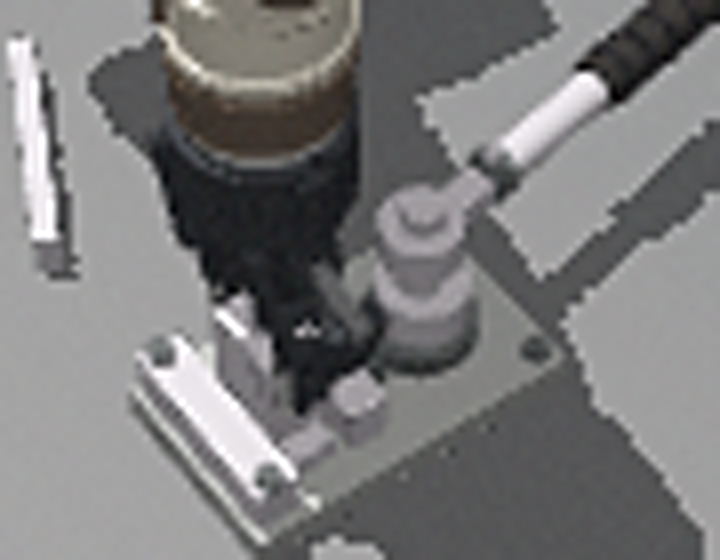

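```bash
python3 -m inch '0 0 0 0 -0.8 0 1;0 0 0 1 0 0 1;0 0 0 1 0 0 1;0 0 0 0 0 0 1;0 0 0 0 0 0 1'
```

```text
clock: 16.25
eef_pos: [0.5674, -0.0512, 0.0529]
tool_rot: [-0.707, 0.027, -0.024, 0.707]
ft_force: [-7.9, 0.9, 3.5]
grip_width: 0.0392
```

```bash
python3 -m inch '0 0 0 0 -0.6 0 1;0 0 0 0 0 0 1;0 0 0 0 0 0 1'; python3 -m inch '0 0 0 0.7 0 0 1;0 0 0 0 0 0 1;0 0 0 0 0 0 1';  python3 -m inch '0 0 0 0.7 0 0 1;0 0 0 0 0 0 1;0 0 0 0 0 0 1'
```

```text
clock: 16.62
eef_pos: [0.5674, -0.0512, 0.053]
tool_rot: [-0.707, 0.027, -0.024, 0.707]
ft_force: [-7.3, 0.5, -0.9]
grip_width: 0.0396
clock: 17.0
eef_pos: [0.5675, -0.0512, 0.053]
tool_rot: [-0.707, 0.028, -0.023, 0.707]
ft_force: [-8.6, 0.9, 0.8]
grip_width: 0.0392
clock: 17.38
eef_pos: [0.5675, -0.0512, 0.053]
tool_rot: [-0.707, 0.028, -0.023, 0.707]
ft_force: [-10.4, -0.1, 3.3]
grip_width: 0.0395
```

```bash
python3 -m inch '0 0 0 0.5 -0.5 0 1;0 0 0 1 0 0 1;0 0 0 0 0 0 1;0 0 0 0 0 0 1'
python3 - <<'E'
from h import *
w=bot.camera("wrist");o=bot.get_obs();print(o["eef_pos"],o["ft_force"],o["ft_torque"])
im=w["color"];cv2.imwrite("pics/w9.png",im);crop(im,235,150,405,345,4,"pics/w9c.png")
E
```

```text
clock: 17.88
eef_pos: [0.5676, -0.0512, 0.053]
tool_rot: [-0.707, 0.029, -0.022, 0.707]
ft_force: [-11.8, 0.8, 3.9]
grip_width: 0.039
[ 0.5676397  -0.05126932  0.0530404 ] [-11.4900226    0.80494306   3.76312524] [0.1990719  2.76542543 0.0680493 ]
```

View pics/w9c.png

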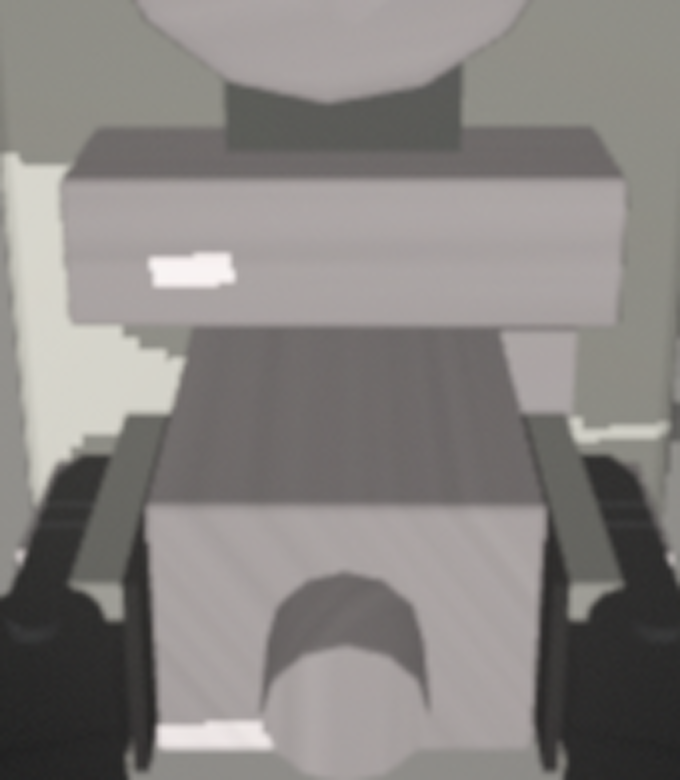

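```bash
python3 -m inch '0 0 0 -1.2 -0.4 0 1;0 0 0 -1 0 0 1;0 0 0 0 0 0 1;0 0 0 0 0 0 1'; python3 -m inch '0 0 0 0 0 0 0.6;0 0 0 0 0 0 0.4;0 0 0 0 0 0 0.3;0 0 0 0 0 0 0.3;0 0 0 0 0 0 0.3'
python3 - <<'E'
from h import *
w=bot.camera("wrist");o=bot.get_obs();print(o["eef_pos"],o["ft_force"],o["ft_torque"],o["grip_width"])
im=w["color"];crop(im,215,150,425,345,3.8,"pics/w10c.png")
E
```

```text
clock: 18.42
eef_pos: [0.5675, -0.0512, 0.053]
tool_rot: [-0.707, 0.028, -0.023, 0.707]
ft_force: [-6.3, -0.1, -3.5]
grip_width: 0.0395
clock: 19.05
eef_pos: [0.5713, -0.0515, 0.0553]
tool_rot: [0.707, -0.025, 0.026, -0.707]
ft_force: [0.1, 0.3, 0.1]
grip_width: 0.0596
[ 0.57104448 -0.05147957  0.05515841] [ 0.41446447 -0.55319138 -0.94235762] [ 0.0438549  -0.03062956  0.0369143 ] 0.05956588276538702
```

View pics/w10c.png

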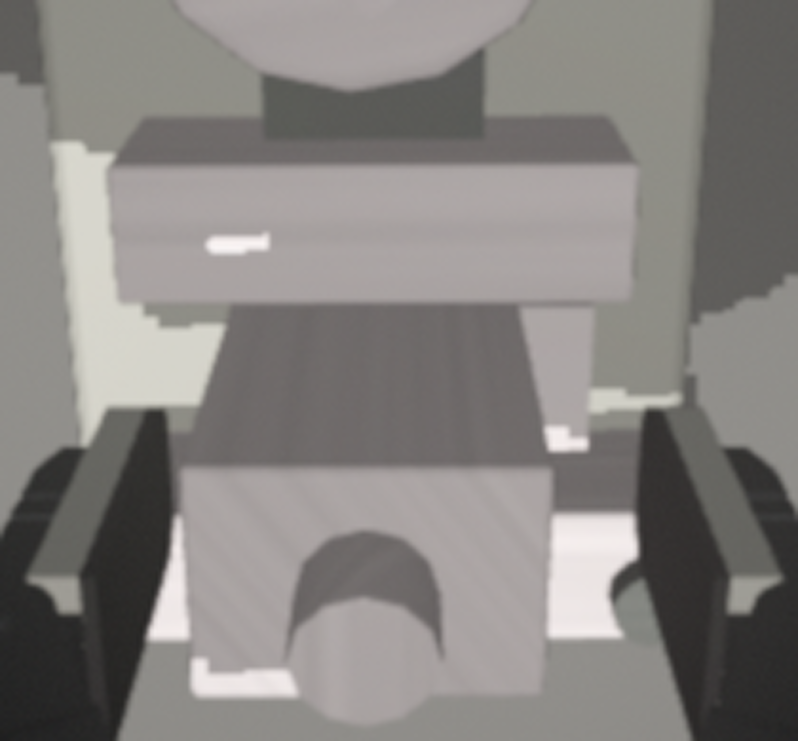

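```bash
python3 -m inch '0 0 0 0 -20 0 0.3;0 0 0 0 -50 0 0.3;0 0 0 0 -50 0 0.3;0 0 0 -9.7 0 56 0.3;0 0 0 -9.7 0 56 0.3;0 0 0 -9.7 0 56 0.3;0 0 0 -9.7 0 56 0.3;0 -6.5 0 0 0 0 0.3;0 -6.5 0 0 0 0 0.3;0 0 0 0 0 0 0.3'
python3 - <<'E'
from h import *
o,T=axes();print(o["eef_pos"],np.degrees(np.arctan2(T[1,0],T[0,0])),o["ft_force"])
w=bot.camera("wrist");cv2.imwrite("pics/w11.png",w["color"])
for n in["wrench_head","wrench_grip"]:
    print(n,[(round(d["conf"],2),np.round(d["point"],1).tolist(),onz(w,d["point"],.088)) for d in bot.spot_point(n,"wrist")][:4])
s=bot.camera("scene");crop(s["color"],280,130,400,230,6,"pics/s11.png")
E
```

```text
clock: 20.35
eef_pos: [0.5479, 0.1751, 0.1749]
tool_rot: [-0.705, -0.055, 0.054, 0.705]
ft_force: [0.0, 0.1, 0.0]
grip_width: 0.0598
[0.54789729 0.1751023  0.17486226] 8.845368704864919 [0.0370749  0.10471668 0.00471588]
wrench_head [(0.85, [322.4, 360.0], array([[0.57322289, 0.02877228]]))]
wrench_grip [(0.94, [331.7, 196.2], array([[0.55595185, 0.18410516]]))]
```

View pics/w11.png

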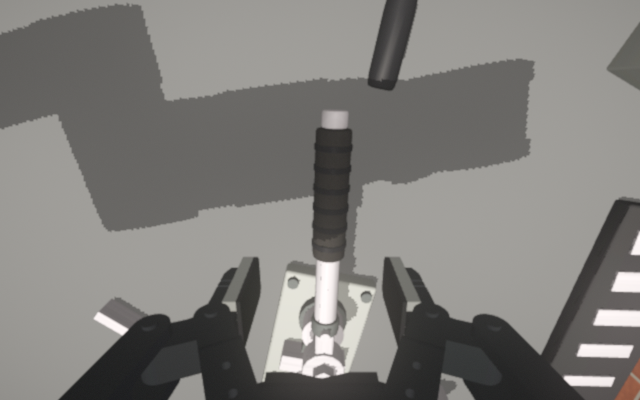

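View pics/s11.png

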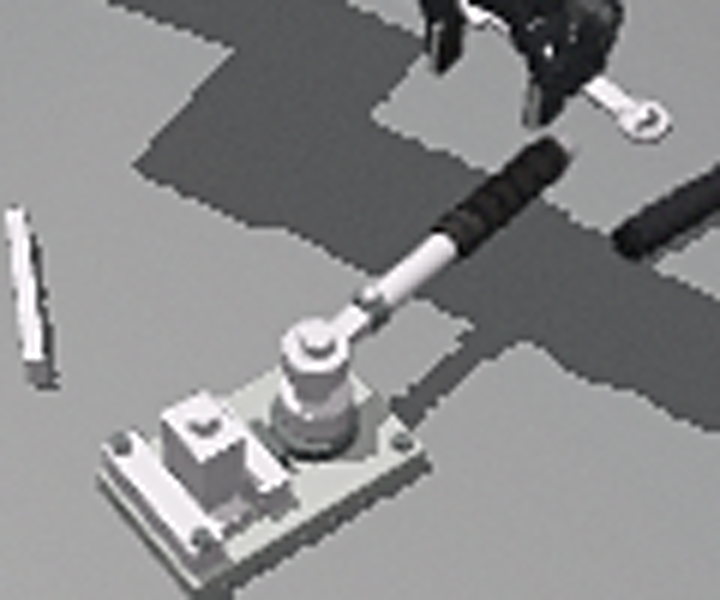

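```bash
python3 -m inch '0 0 0 9 0 5.7 0.3;0 2.5 0 0 0 0 0.3;0 0 0 0 40 0 0.3;0 0 0 0 40 0 0.3;0 0 0 0 29 0 0.3;0 0 0 0 0 0 0.4;0 0 0 0 0 0 0.5;0 0 0 0 0 0 0.5'
python3 - <<'E'
from h import *
o,T=axes();print(o["eef_pos"],np.degrees(np.arctan2(T[1,0],T[0,0])),o["ft_force"],o["grip_width"])
w=bot.camera("wrist");cv2.imwrite("pics/w12.png",w["color"])
for n in["wrench_head","wrench_grip"]:
    print(n,[(round(d["conf"],2),np.round(d["point"],1).tolist(),onz(w,d["point"],.088)) for d in bot.spot_point(n,"wrist")][:4])
E
```

```text
clock: 21.55
eef_pos: [0.5574, 0.1823, 0.0677]
tool_rot: [-0.706, -0.041, 0.038, 0.706]
ft_force: [0.6, -0.5, 0.8]
grip_width: 0.0429
[0.55744593 0.18231512 0.0676865 ] 6.3832627516240334 [ 0.55912624 -0.45937484  0.7543807 ] 0.04292502891231416
wrench_head []
wrench_grip [(0.73, [313.2, 285.5], array([[0.55504405, 0.18375416]]))]
```

View pics/w12.png

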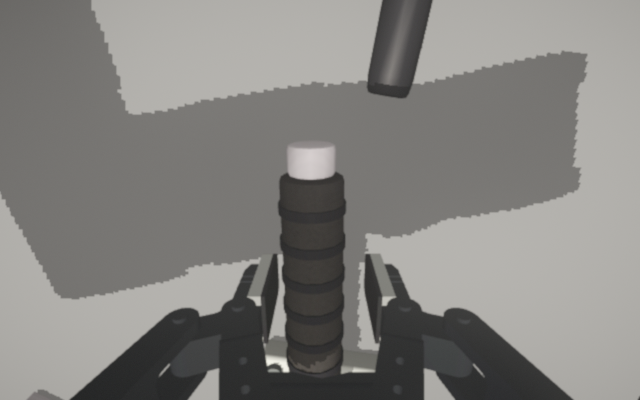

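```bash
python3 -m inch '0 0 0 5 0 0 0.5;0 2.86 0 8 0 0 0.5;0 2.86 0 8 0 0 0.5;0 2.86 0 8 0 0 0.5;0 2.86 0 8 0 0 0.5;0 2.86 0 8 0 0 0.5;0 0 0 0 0 0 0.5;0 0 0 0 0 0 0.5'
python3 - <<'E'
from h import *
o,T=axes();print(o["eef_pos"],np.degrees(np.arctan2(T[1,0],T[0,0])),T.T@o["ft_force"],o["grip_width"])
w=bot.camera("wrist");cv2.imwrite("pics/w13.png",w["color"])
E
```

```text
clock: 22.7
eef_pos: [0.6011, 0.183, 0.0659]
tool_rot: [-0.705, 0.048, -0.049, 0.706]
ft_force: [-0.1, -0.3, -0.5]
grip_width: 0.0427
[0.60108998 0.1830028  0.06594122] -7.872653289378038 [-0.0481673   0.54140448 -0.28685595] 0.04271072114264249
```

View pics/w13.png

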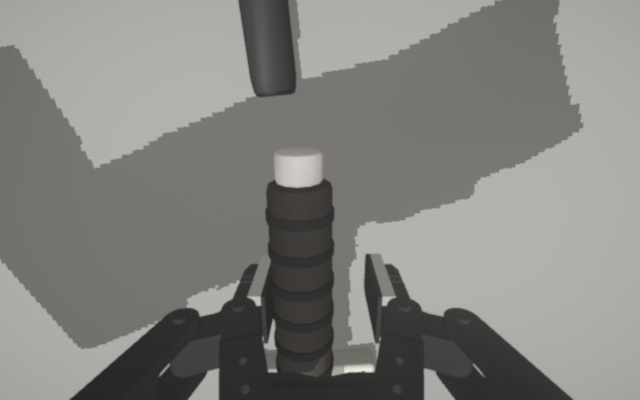

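```bash
python3 -m inch '0 2.86 0 8 0 0 0.5;0 2.86 0 8 0 0 0.5;0 0 0 0 0 0 0.5'; python3 -m inch '0 1 0 3 0 0 0.5;0 1 0 3 0 0 0.5;0 0 0 0 0 0 0.5'; python3 -m inch '0 1 0 3 0 0 0.5;0 1 0 3 0 0 0.5;0 0 0 0 0 0 0.5'
```

```text
clock: 23.12
eef_pos: [0.6166, 0.1802, 0.0658]
tool_rot: [-0.702, 0.084, -0.084, 0.702]
ft_force: [0.3, -0.6, 0.1]
grip_width: 0.0429
clock: 23.5
eef_pos: [0.6224, 0.1786, 0.0657]
tool_rot: [0.701, -0.096, 0.096, -0.7]
ft_force: [-2.0, -0.8, -0.5]
grip_width: 0.0425
clock: 23.88
eef_pos: [0.6287, 0.177, 0.0658]
tool_rot: [-0.699, 0.108, -0.109, 0.699]
ft_force: [-1.1, -0.5, -0.2]
grip_width: 0.0426
```

```bash
python3 -m inch '0 1 0 3 0 0 0.5;0 0 0 0 0 0 0.5'; python3 -m inch '0 1 0 3 0 0 0.5;0 0 0 0 0 0 0.5';python3 -m inch '0 1 0 3 0 0 0.5;0 0 0 0 0 0 0.5'
```

```text
clock: 24.12
eef_pos: [0.6312, 0.1761, 0.0657]
tool_rot: [0.698, -0.115, 0.115, -0.698]
ft_force: [-3.1, 0.1, -0.2]
grip_width: 0.0427
clock: 24.38
eef_pos: [0.6315, 0.1757, 0.0655]
tool_rot: [0.697, -0.122, 0.119, -0.697]
ft_force: [-8.6, 0.2, 3.5]
grip_width: 0.0425
clock: 24.62
eef_pos: [0.6324, 0.1751, 0.0653]
tool_rot: [0.696, -0.129, 0.123, -0.696]
ft_force: [-12.6, 1.6, 5.9]
grip_width: 0.0425
```

```bash
python3 -m inch '0 0 0 1.5 0 0 0.5;0 0 0 0 0 0 0.5'; python3 -m inch '0 0 0 1.5 0 0 0.5;0 0 0 0 0 0 0.5'
```

```text
clock: 24.88
eef_pos: [0.6336, 0.1748, 0.0653]
tool_rot: [-0.696, 0.129, -0.123, 0.696]
ft_force: [-13.1, 1.8, 6.6]
grip_width: 0.0425
clock: 25.12
eef_pos: [0.6347, 0.1746, 0.0653]
tool_rot: [-0.696, 0.129, -0.123, 0.696]
ft_force: [-13.7, 2.9, 5.2]
grip_width: 0.0425
```

```bash
python3 -m inch '0 0 0 1.5 0 0 0.5;0 0 0 0 0 0 0.5'; python3 -m inch '0 0 0 1.5 0 0 0.5;0 0 0 0 0 0 0.5'
python3 - <<'E'
from h import *
o,T=axes();print(o["eef_pos"],T.T@o["ft_force"])
w=bot.camera("wrist");cv2.imwrite("pics/w14.png",w["color"])
s=bot.camera("side");crop(s["color"],250,140,370,230,6.6,"pics/d14.png")
s=bot.camera("scene");crop(s["color"],290,140,410,230,6.6,"pics/s14.png")
E
```

```text
clock: 25.38
eef_pos: [0.636, 0.1743, 0.0653]
tool_rot: [-0.696, 0.13, -0.122, 0.696]
ft_force: [-14.5, 2.4, 6.0]
grip_width: 0.0427
clock: 25.62
eef_pos: [0.6371, 0.1739, 0.0653]
tool_rot: [-0.695, 0.13, -0.122, 0.696]
ft_force: [-14.2, 3.2, 5.5]
grip_width: 0.0426
[0.6371481  0.17392516 0.06527923] [-14.45509442  -5.381237    -1.94111973]
```

View pics/w14.png

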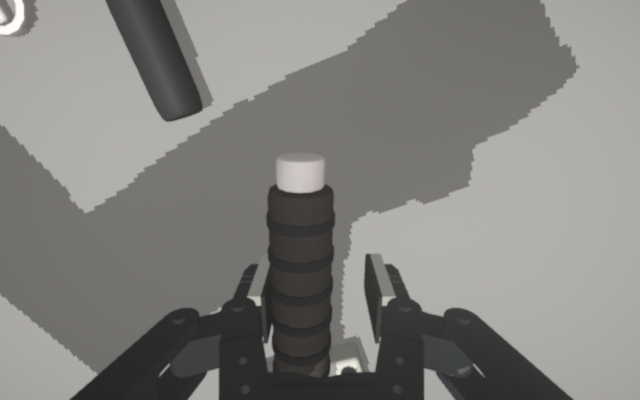

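View pics/s14.png

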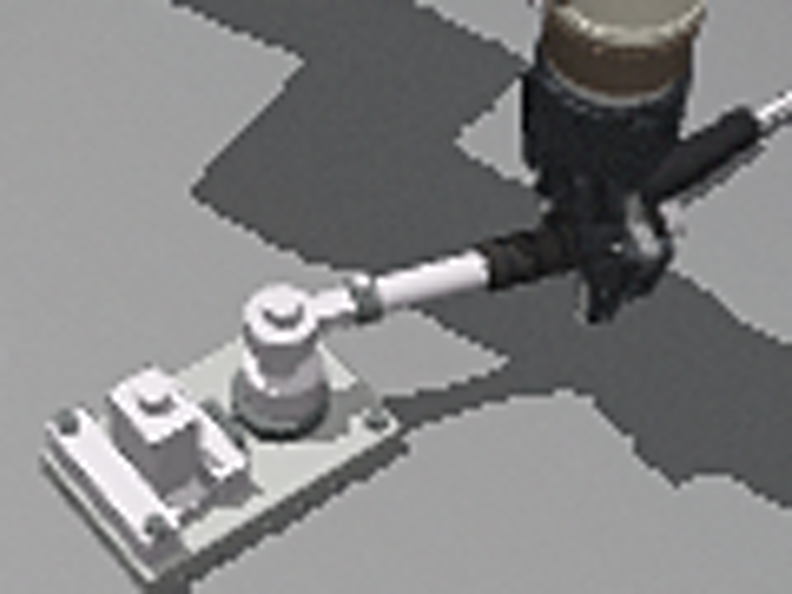

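View pics/d14.png

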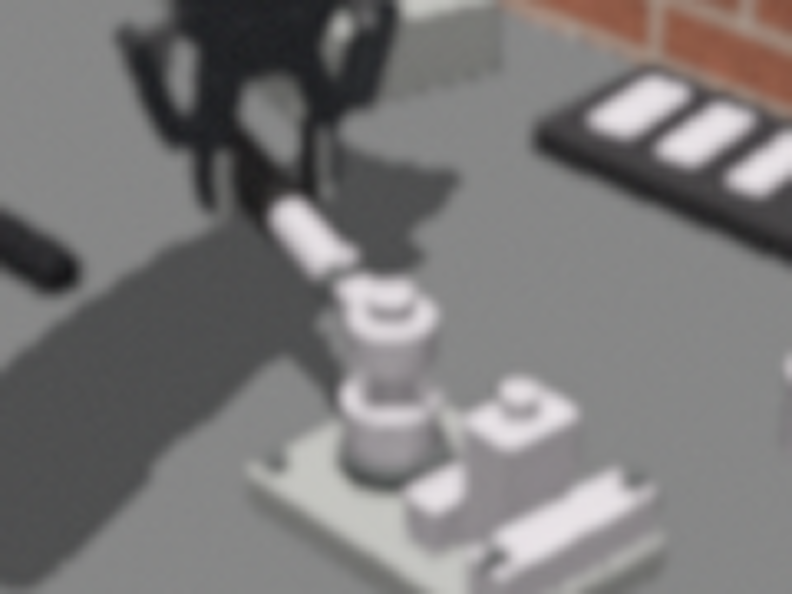

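```bash
python3 -m inch '0 0 0 1.5 0 0 0.5;0 0 0 1.5 0 0 0.5;0 0 0 0 0 0 0.5;0 0 0 0 0 0 0.5;0 0 0 0 0 0 0.5;0 0 0 0 0 0 0.5'
```

```text
clock: 26.52
eef_pos: [0.6396, 0.1733, 0.0653]
tool_rot: [-0.695, 0.13, -0.122, 0.696]
ft_force: [-15.2, 3.3, 7.1]
grip_width: 0.0427
```

```bash
python3 -m inch '0 0 0 -3 0 0 0.5;0 0 0 -3 0 0 0.5;0 0 0 -3 0 0 0.5;0 0 0 -3 0 0 0.5;0 0 0 -3 0 0 0.4;0 0 0 0 0 0 0.3;0 0 0 0 0 0 0.3'
python3 - <<'E'
from h import *
o,T=axes();print(o["eef_pos"],T.T@o["ft_force"],o["grip_width"])
w=bot.camera("wrist");cv2.imwrite("pics/w15.png",w["color"])
E
```

```text
clock: 27.4
eef_pos: [0.632, 0.1764, 0.0661]
tool_rot: [-0.695, 0.126, -0.127, 0.696]
ft_force: [-0.2, -0.2, -0.6]
grip_width: 0.0597
[0.63201534 0.17640147 0.06614297] [-0.06077948  0.61246372 -0.27072574] 0.05973381192269093
```

View pics/w15.png

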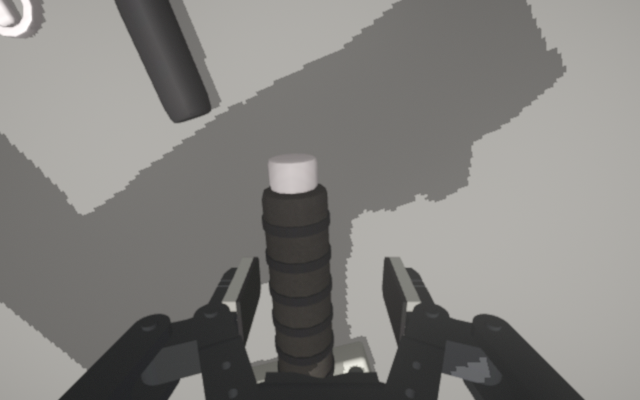

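```bash
python3 -m inch '0 0 0 -6 0 0 0.3;0 0 0 0 -20 0 0.3;0 0 0 0 -50 0 0.3;0 0 0 0 -50 0 0.3;0 0 0 0 -40 0 0.3;0 0 0 0 0 0 0.3;0 0 0 0 0 0 0.3'
python3 - <<'E'
from h import *
o,T=axes();print(o["eef_pos"],o["ft_force"])
w=bot.camera("wrist");cv2.imwrite("pics/w16.png",w["color"])
for n in["wrench_head","wrench_grip","jaw_face","block"]:
    print(n,[(round(d["conf"],2),np.round(d["point"],1).tolist(),onz(w,d["point"],.088)) for d in bot.spot_point(n,"wrist")][:4])
s=bot.camera("scene");crop(s["color"],280,130,400,230,6,"pics/s16.png")
E
```

```text
clock: 28.32
eef_pos: [0.625, 0.1784, 0.2252]
tool_rot: [0.696, -0.127, 0.126, -0.696]
ft_force: [-0.1, 0.2, -0.9]
grip_width: 0.0598
[0.62502711 0.17839299 0.22518394] [-0.1298816   0.20568011 -0.93307701]
wrench_head [(0.79, [325.9, 330.9], array([[0.57528126, 0.02726047]]))]
wrench_grip [(0.75, [321.6, 187.2], array([[0.62714237, 0.17800477]]))]
jaw_face [(0.68, [335.4, 339.3], array([[0.58096513, 0.01325529]]))]
block [(0.66, [342.0, 342.3], array([[0.58625986, 0.00696019]]))]
```

View pics/w16.png

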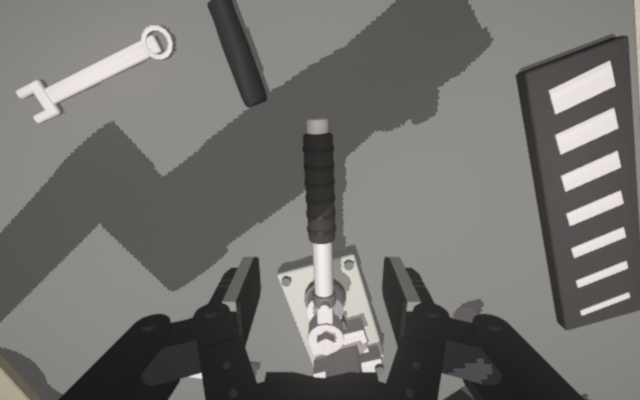

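View pics/s16.png

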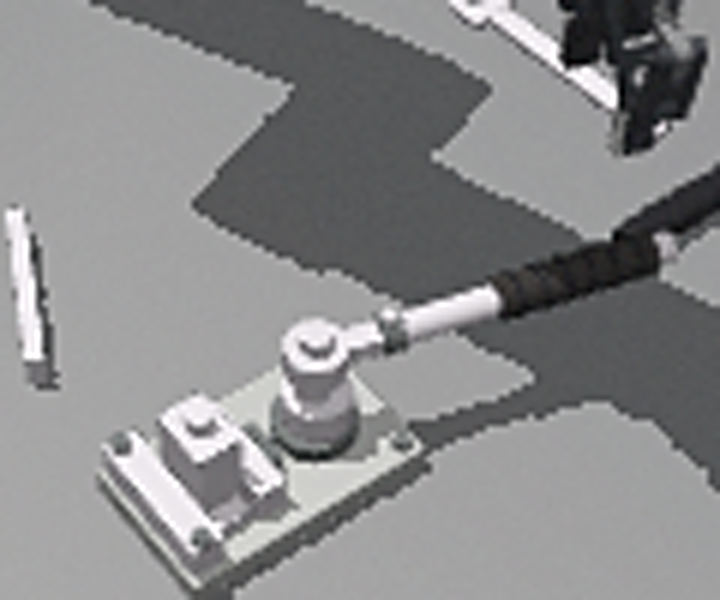

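```bash
python3 -m inch '0 0 0 8.4 0 -56 0.3;0 0 0 8.4 0 -56 0.3;0 0 0 8.4 0 -56 0.3;0 0 0 8.4 0 -56 0.3;0 0 0 8.4 0 -56 0.3;0 -8.3 0 0 0 0 0.3;0 -8.3 0 0 0 0 0.3;0 0 0 0 0 0 0.3;0 0 0 0 0 0 0.3'
python3 - <<'E'
from h import *
o,T=axes();print(o["eef_pos"],o["ft_force"])
w=bot.camera("wrist");cv2.imwrite("pics/w17.png",w["color"]);crop(w["color"],235,0,405,200,3,"pics/w17c.png")
crop(w["color"],260,70,380,170,6.5,"pics/w17d.png")
E
```

```text
clock: 29.75
eef_pos: [0.5661, -0.0982, 0.2256]
tool_rot: [-0.707, 0.026, -0.025, 0.707]
ft_force: [-0.0, 0.5, -0.1]
grip_width: 0.0598
[ 0.56606439 -0.09821878  0.22555302] [-0.03803231  0.53784788 -0.06926457]
```

View pics/w17c.png

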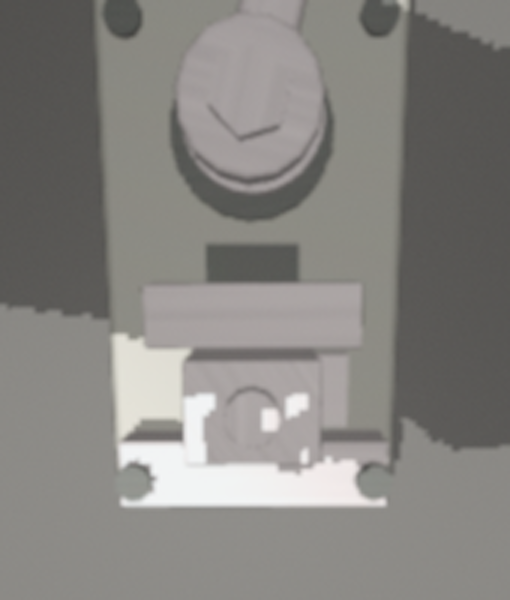

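View pics/w17d.png

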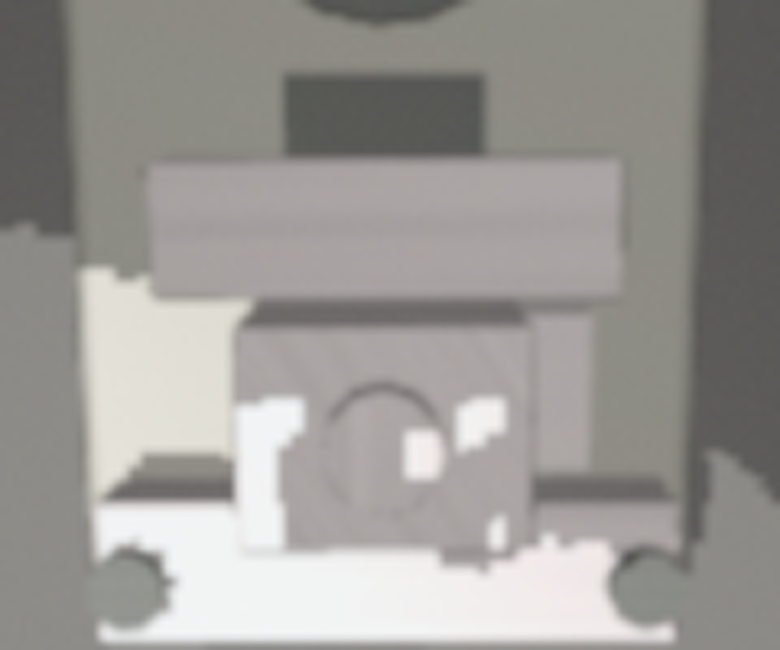

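```bash
python3 - <<'E'
from h import *
w=bot.camera("wrist");f=lambda p:(np.array(p)+.5)/6.5-.5+[260,70]
fj=onz(w,f([(98,500),(680,498)]),.045);mj=onz(w,f([(152,297),(618,293)]),.045)
bl=onz(w,f([(238,327),(532,323),(528,548),(240,551)]),.085);lg=onz(w,f([(592,315),(592,470)]),.032)
v=fj[1]-fj[0];a=np.arctan2(v[1],v[0]);print(np.degrees(a))
ex=np.array([np.cos(a),np.sin(a)]);ey=np.array([-ex[1],ex[0]]);O=fj.mean(0)+.095*ey
for n,p in(("fj",fj),("mj",mj),("block",bl),("bmean",bl.mean(0)[None]),("lug back x=32",lg)):print(n,np.round(np.c_[(p-O)@ex,(p-O)@ey]*1e3,1).tolist())
print(bot.get_obs()["clock"])
E
```

```text
-3.9416283329338957
fj [[-44.7, -95.0], [44.7, -95.0]]
mj [[-35.1, -64.8], [34.2, -64.5]]
block [[-19.5, -65.6], [19.0, -65.2], [19.0, -95.0], [-20.1, -95.2]]
bmean [[-0.4, -80.3]]
lug back x=32 [[31.6, -68.7], [32.3, -92.7]]
29.85
```

All values are within tolerance: block at (-0.4, -80.3) mm and jaw at -64.7 mm. I'm handing it in.

```bash
python3 -c "
from workcell import bot
print(bot.job_done())"
```

```text
the job is handed in; nothing more can be done
None
```

The steel block is clamped upright in the vise, the wrench has clicked and been let go, and the job is handed in at about 30 s. No verdict was reported.

- **Block:** I gripped it by its 40 mm ends, lowered it to the bed (touch of about 7 N) and slid it to the end stop with at most about 12 N. I let go before touching the wrench.
- **Wrench:** I swung it clockwise about 0.45 rad until it came tight. It gave at about 14 N, and I went about 7 mm past that point, which I estimate as 0.06 rad. I held that for half a second, then backed off and lifted clear. That give angle comes from how far the tool moved and the force; I did not measure it directly.

**Last checks (wrist picture, vise frame):**

| Check | Measured | Wanted |
|---|---|---|
| Block x | -0.4 mm | -2.5 to 3.5 mm |
| Block y | -80.3 mm | -81.5 to -78.5 mm |
| Moving jaw face y | about -64.7 mm | below -63.5 mm |

- **By eye:** the wrench looked straight in the pictures and the block upright; I measured neither angle at the end.
- **Contact and bystanders:** The force reading was close to zero after I let go. I did not measure the bystanders at the end; the arm was not seen to touch any of them.
- **Disagreements along the way:** The vise position read from the wrist camera shifted by up to 3 mm between views. I therefore set the block relative to the vise within single pictures and then by touch. The block also brushed the moving jaw with about 2 N on the way down, so I moved it 0.8 mm away.

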